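# Count the returned bearings through the tipping tray

### The arm

A 6-joint arm with a two-finger parallel gripper is mounted at the origin on the work surface. World frame = base frame: x ahead of the robot, y to its left, z up, the work surface at z = 0. Lengths are in m, angles in rad, forces in N, time in s.
With the tool pointing down it reaches from about 0.3 to 0.825 m from the base axis. Payload 5.4 kg.
Tool frame: the origin (TCP) lies on the mounting face of the last link; the fingertips stand 190 mm ahead of it and the grasp point (between the pads) lies 171 mm ahead of it; z points along the fingers, y is the line along which they close (so a half turn about z gives the same grasp; the last joint's range is limited). The gripper opens to 92 mm and grips with 3 to 60 N. Pads are 20 mm wide; open, the fingers measure 128 mm over their backs; the gripper's body (75 mm by 189 mm) begins 69 mm behind the grasp point.
Start: joints at [0.895, 0.158, 1.597, -0, 1.386, -0.21], TCP at [0.258, 0.514, 0.405] pointing down, gripper open.
Joint ranges: [-2.91, 2.91], [-0.94, 2.29], [0.18, 2.7], [-1.29, 4.43], [0.17, 2.64], [-3, 3]. Speed limits (rad/s): [2.57, 2.57, 3.14, 3.14, 3.14, 3.14].

### API

Orientations are given as a rotation vector (axis times angle).
In Python, from bench import robot, vision gives the robot as it stands.
- The arm moves only by the tool apply_moves, never from a script. Its argument "steps" is a list of rows, each a list of 4 numbers: the shift along the tool's x, y, z scaled (see below), then the turn about the tool's z scaled (see below). A call has exactly 10 rows; each row is the pose to reach, as a shift and turn from the pose commanded when the call began, along the tool's axes at that moment; what a row does not reach only later rows make up. The controller multiplies each number of a shift by 0.2 m and each number of a turn by 0.5 rad. A row lasts 1/10 s, in which the tool goes at most 50 mm and 8.59 degrees, less where a joint would pass 70% of its speed; a pose out of reach is approached as far as the arm can. A call with a number of a shift or a turn outside -1 to 1 is refused whole. A call with a gripper value outside its range is refused whole. "gripper" is the closure, from 0 (fully open) to 1 (shut), set as the call begins (left out, the last holds). The fingers move at their own pace and stop on an object; the grip force is fixed at half the most. Time passes only in rows, so rows that repeat a pose let the fingers close, or fill a call up. It gives the time, the measured TCP pose, the force, the opening and the grip force at its end, in the units of the state.
- robot.observe(): the state, without advancing time (a new reading comes with each control period).
- vision.snapshot(name): name is "side" or "top"; returns a dict with "img" (384x512x3 uint8, red, green, blue), "fx", "fy", "cx", "cy" (pixels), "extrinsics" (4x4, takes a point from world to camera coordinates). Camera axes: x right, y down, z forward; pixel columns grow to the right and rows downward; lengths in m; the calibration is good to about 2 mm. A picture is of the moment at which its call begins. There is no depth.
- robot.close_job(): hands the job in; it is judged then, once.
The state is a dict: "time": time; "joint_positions": joint angles; "joint_velocities": joint speeds; "tau": joint torques, N m; "eef_pos": TCP position; "tool_rot": TCP orientation; "wrist_force": force on the tool from outside, world axes, zero at the start; "torque": the same for the moment, N m; "grip_width": finger opening in m; "grasp_force": force on a finger pad.
Only numpy, scipy, OpenCV 4.12 (cv2) and the standard library are available. Lean on these libraries where they do the work, as an engineer would, in place of code of your own. Each camera call takes 0.05 s, during which the arm holds its last target. There are 200 camera calls.

### The job

Lay every red-sealed bearing from the green mat flat in the front row of the blue counting tray, ahead of its yellow lip, and push the counting scale along the bench, without lifting or tipping it, until it is snug and square in the corner of its yellow rails with its cup below the tray's edge. Then turn the red latch over its click to free the tray, tip the tray by its rear bar so that only the front row slides off into the cup and the black-sealed stock stays behind the lip, lower the tray flat again and turn the latch back over its click to lock it. All the red-sealed bearings must end in the cup, and the glass jar must not be knocked over.

Things in the scene. Friction and masses are not known exactly. Their poses are not given: they have to be found in the camera images.
- stand: Fixed stand (steel base, aluminium cheeks) carrying the blue tray, the red latch and the scale's two yellow rails. Origin on the bench below the middle of the tray's pouring edge; z up, x along that edge, +y from it back to the lifting bar. Base plate 12 mm high behind the side rail. The tray's steel tab under the latch arm is at x = -88, y = 100 mm.
- scale_home (a point): Where the scale's origin must come to, on the bench, axes as the stand's (scale's axes parallel to them): there the cup is below the pouring edge. The rails, 30 mm high, stop the scale there: the end stop's face is 95 mm in +x of this point (150 mm long, along y), the side rail's face 75 mm in +y of it (from x = -60 to +107 mm).
- tray (a joint): Tilt of the blue tray, rad: 0 = level on its rest, up to 0.75 as the rear bar is raised. While locked the latch stops it at about 0.03. About 4 N at the bar raises it; let go, it falls back. The floor is slick: bearings start to slide at 0.17 to 0.27 rad and at 0.55 the front row has surely gone, while the lip holds the stock. Tip it slowly.
- tray_hinge (a point): Middle of the tray's hinge line, along the stand's x, under the pouring edge, 90 mm above the bench; fixed, axes as the stand's. The lifting bar travels on an arc of 170 mm radius about it, up and towards -y.
- tray_row (a point): Centre of the front row on the tray's floor, 96 mm above the bench when level; axes as the stand's when level. The row runs from the open pouring edge at y = -24 mm to the yellow lip (4 mm high, 5 mm thick) at y = +23 mm: four bearings fit side by side at x = -54, -18, 18, 54, y = 0 to 3 mm. Side walls (16 mm) at x = +-75. Behind the lip lies the stock, rear wall (16 mm) at y = 101.
- tray_bar (a point): Middle of the round steel lifting bar behind the tray (10 mm thick, 84 mm free along x between its arms), 100 mm above the bench when level; 37 mm free in front of it, open behind and below. Can be pinched from above, fingers closing along the stand's y; it turns between the fingers as the tray tilts.
- latch (a joint): Angle of the red latch knob, rad: 0 = locked (its steel arm points to +x of the stand, over the tray's tab), 1.4 = free. Grows clockwise seen from above. It turns easily at either end; between 0.35 and 1.05 a spring detent resists with up to about 0.15 N m and it clicks over at 0.7. The arm is clear of the tab beyond 1.2.
- latch_grip (a point): Grip point of the red latch knob, on its upright axis, 145 mm above the bench. The knob's grip is an upright blade 40 mm long, 14 mm wide and 34 mm tall, from 21 mm below this point to 13 mm above it, long along the point's x axis, which turns with it: pinch it across its 14 mm width (along the point's y). The tray's side wall (top 112 mm above the bench) is 37 mm from the axis.
- scale: Counting scale: grey box 220 (x) by 150 (y) by 38 mm, 0.9 kg, loose on the bench, an open aluminium cup (186 by 118 mm, rim 78 mm up) fixed on top. Origin on the underside, below the cup's centre. Starts short of home on the -x side, askew, off the side rail. Rear face (display end) for the pushes at x = -125, front at x = 95, sides at y = +-75 mm; too wide to grip. 4 to 7 N slide it.
- scale_cup (a point): Centre of the cup's inner floor, 41 mm above the scale's underside; the inside is 180 (x) by 112 (y) mm and 37 mm deep.
- B1: Red-sealed bearing: steel disc 30 mm in diameter and 14 mm high, 50 g, both faces red; may be absent. Starts lying flat on the green mat (3 mm thick). Origin: its centre (7 mm above what it lies on), z along its axis.
- B2: Red-sealed bearing: steel disc 30 mm in diameter and 14 mm high, 50 g, both faces red; may be absent. Starts lying flat on the green mat (3 mm thick). Origin: its centre (7 mm above what it lies on), z along its axis.
- B3: Red-sealed bearing: steel disc 30 mm in diameter and 14 mm high, 50 g, both faces red; may be absent. Starts lying flat on the green mat (3 mm thick). Origin: its centre (7 mm above what it lies on), z along its axis.
- B4: Red-sealed bearing: steel disc 30 mm in diameter and 14 mm high, 50 g, both faces red; may be absent. Starts lying flat on the green mat (3 mm thick). Origin: its centre (7 mm above what it lies on), z along its axis.
- S1: Black-sealed stock bearing of the same size, lying on the tray behind the lip; must stay there (it may slide up to the lip). Origin: its centre.
- S2: Black-sealed stock bearing of the same size, lying on the tray behind the lip; must stay there (it may slide up to the lip). Origin: its centre.
- S3: Black-sealed stock bearing of the same size, lying on the tray behind the lip; must stay there (it may slide up to the lip). Origin: its centre.
- jar: Bystander: glass jar of screws, 60 mm in diameter, 70 mm high, upright on the robot's side of the stand. Origin: centre of its underside.
Not all that is in view belongs to the job. Leave any purple or turquoise look-alike of the B4 alone.

How it is judged:
On the way, in this order (a step that is already met when the one before it is completed fails the run):
1. all red-sealed bearings lie in the front row of the level tray and the scale is home in its rails (x of B1 in the frame of tray_row between -0.075 and 0.075 m and y of B1 in the frame of tray_row between -0.021 and 0.021 m and z of B1 in the frame of tray_row between 0.003 and 0.011 m and angle between the z axis of each of B1, B2, B3, B4 and the z axis of tray_row, either way round below 0.1 rad and x of B2 in the frame of tray_row between -0.075 and 0.075 m and y of B2 in the frame of tray_row between -0.021 and 0.021 m and z of B2 in the frame of tray_row between 0.003 and 0.011 m and x of B3 in the frame of tray_row between -0.075 and 0.075 m and y of B3 in the frame of tray_row between -0.021 and 0.021 m and z of B3 in the frame of tray_row between 0.003 and 0.011 m and x of B4 in the frame of tray_row between -0.075 and 0.075 m and y of B4 in the frame of tray_row between -0.021 and 0.021 m and z of B4 in the frame of tray_row between 0.003 and 0.011 m and x of scale in the frame of stand between -0.012 and 0.006 m and y of scale in the frame of stand between -0.07 and -0.049 m and angle between the x axis of scale and the x axis of stand, either way round below 0.09 rad and value of joint tray below 0.04 rad), for 0.2 s.
2. the latch is freed and the tray is tipped forward (value of joint latch above 1 rad and value of joint tray above 0.25 rad), for 0.1 s.
At the end, for the whole second after the job is handed in: Every red-sealed bearing lies at rest in the scale's cup, every black-sealed one is on the tray behind the lip, the scale is home (within 12 mm of the end stop, 15 mm of the side rail, 5 degrees), the tray is level (under 0.04 rad) and the latch is locked (under 0.3 rad) (x of B1 in the frame of scale_cup between -0.092 and 0.092 m and y of B1 in the frame of scale_cup between -0.058 and 0.058 m and z of B1 in the frame of scale_cup between 0 and 0.045 m and x of B2 in the frame of scale_cup between -0.092 and 0.092 m and y of B2 in the frame of scale_cup between -0.058 and 0.058 m and z of B2 in the frame of scale_cup between 0 and 0.045 m and x of B3 in the frame of scale_cup between -0.092 and 0.092 m and y of B3 in the frame of scale_cup between -0.058 and 0.058 m and z of B3 in the frame of scale_cup between 0 and 0.045 m and x of B4 in the frame of scale_cup between -0.092 and 0.092 m and y of B4 in the frame of scale_cup between -0.058 and 0.058 m and z of B4 in the frame of scale_cup between 0 and 0.045 m and y of S1 in the frame of tray_row between 0.03 and 0.11 m and x of S1 in the frame of tray_row between -0.08 and 0.08 m and z of S1 in the frame of tray_row between 0 and 0.03 m and y of S2 in the frame of tray_row between 0.03 and 0.11 m and x of S2 in the frame of tray_row between -0.08 and 0.08 m and z of S2 in the frame of tray_row between 0 and 0.03 m and y of S3 in the frame of tray_row between 0.03 and 0.11 m and x of S3 in the frame of tray_row between -0.08 and 0.08 m and z of S3 in the frame of tray_row between 0 and 0.03 m and x of scale in the frame of stand between -0.012 and 0.006 m and y of scale in the frame of stand between -0.07 and -0.049 m and angle between the x axis of scale and the x axis of stand, either way round below 0.09 rad and value of joint tray below 0.04 rad and value of joint latch below 0.3 rad and linear speed of each of B1, B2, B3, B4, S1, S2, S3, scale below 0.03 m/s); the robot touches nothing.
It fails at once if a black-sealed bearing leaves the stock strip behind the lip (not (y of S1 in the frame of tray_row between 0.03 and 0.11 m and x of S1 in the frame of tray_row between -0.08 and 0.08 m and z of S1 in the frame of tray_row between 0 and 0.03 m) or not (y of S2 in the frame of tray_row between 0.03 and 0.11 m and x of S2 in the frame of tray_row between -0.08 and 0.08 m and z of S2 in the frame of tray_row between 0 and 0.03 m) or not (y of S3 in the frame of tray_row between 0.03 and 0.11 m and x of S3 in the frame of tray_row between -0.08 and 0.08 m and z of S3 in the frame of tray_row between 0 and 0.03 m)).
It fails at once if the scale is lifted or tipped (height (world z) of scale above 0.02 m or angle between scale's own z axis and vertical above 0.2 rad).
It fails at once if the glass jar is knocked over (angle between jar's own z axis and vertical above 0.6 rad).
Of B1, B2, B3, B4 only 2 to 4 are there at a start; the rules pass over those that are not, and their reading is None.
At some moment in a run one of scale, tape may be knocked a few centimetres aside while the robot is not near it.
Once in a run the grip may slacken for a moment while it holds something.
It also fails if it takes over 210 s, if anything falls off the work surface, if the arm or the gripper's body presses on something with over 40 N, if the wrist force passes 120 N, or if a joint passes its speed limit or range.

## Working session

There is one attempt and no reset: what is moved stays moved. The work goes in short steps, Python scripts to look and compute and a tool call to move; the robot and the scene stay as the last step left them, time stands still between calls to the robot, and variables do not carry over. Pictures are saved under pics/ and viewed, at most 14 in all, crops included, and the job is handed in when it is done.

Besides the shell and the picture viewer there is one more tool, called after "Emit:" as a command line: name --pt "numbers of a row" for each row, then --argument value for the rest. apply_moves: Moves the arm, as the interface text tells. Its arguments: {"type":"object","properties":{"steps":{"type":"array","items":{"type":"array","items":{"type":"number"}}},"gripper":{"type":"number"}},"required":["steps"]}

```bash
ls; mkdir -p pics
python3 - <<'E'
from bench import robot, vision
import cv2,numpy as np
for n in ("top","side"):
    s=vision.snapshot(n); print(n,s["fx"],s["fy"],s["cx"],s["cy"],np.round(s["extrinsics"],4).tolist())
    np.save(n+"0.npy",s["img"])
    cv2.imwrite(f"pics/{n}0.png",cv2.resize(s["img"][:,:,::-1],(800,600),interpolation=cv2.INTER_CUBIC))
print(robot.observe())
E
```

```text
pics
top 372.7641476500473 372.7641476500473 260.9160726695879 191.62648015989592 [[-0.0094, -1.0, -0.003, 0.091], [-0.9901, 0.0098, -0.1402, 0.5492], [0.1402, 0.0017, -0.9901, 0.7307], [0.0, 0.0, 0.0, 1.0]]
side 348.39286488229277 348.39286488229277 254.5681282084516 185.7593161654602 [[0.9574, -0.2885, 0.013, -0.5051], [-0.1753, -0.6163, -0.7678, 0.2043], [0.2295, 0.7328, -0.6406, 0.519], [0.0, 0.0, 0.0, 1.0]]
{'time': 0.1, 'joint_positions': array([ 8.94873093e-01,  1.59008264e-01,  1.59807597e+00,  1.06443806e-05,
        1.38616522e+00, -2.10081647e-01]), 'joint_velocities': array([ 4.82110892e-05, -2.09988729e-03, -4.65488346e-03, -1.03961858e-03,
       -9.73114877e-04,  7.11014075e-04]), 'tau': array([-1.45252379e-04, -3.86502242e+01, -3.22960818e+01,  7.03379698e-02,
        3.39088042e-02, -6.12664530e-05]), 'eef_pos': array([0.25813262, 0.51353765, 0.4038198 ]), 'tool_rot': array([-7.24980441e-01, -3.05605646e+00,  2.34369292e-03]), 'wrist_force': array([-1.03288278,  0.84971464,  0.27135449]), 'torque': array([ 0.02227347,  0.02586218, -0.02454114]), 'grasp_force': 0.0, 'grip_width': 0.09161752505380917}
```

View pics/top0.png

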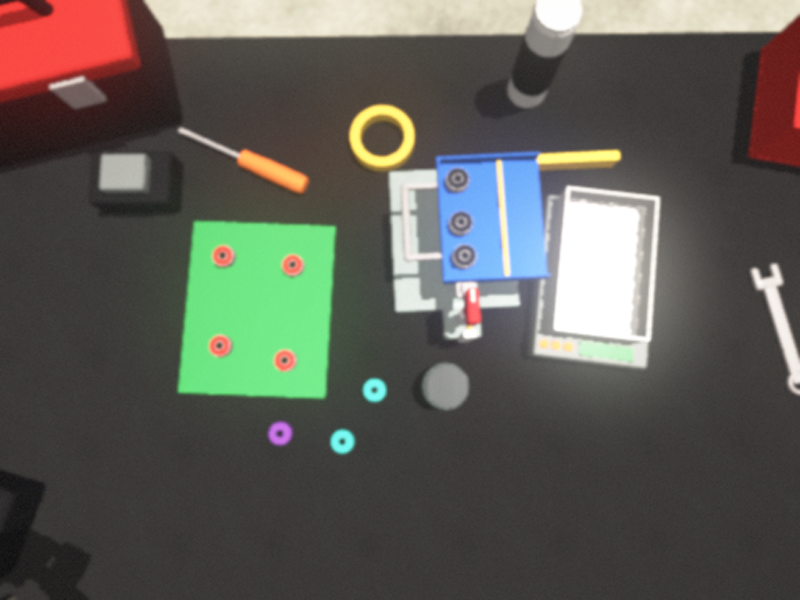

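View pics/side0.png

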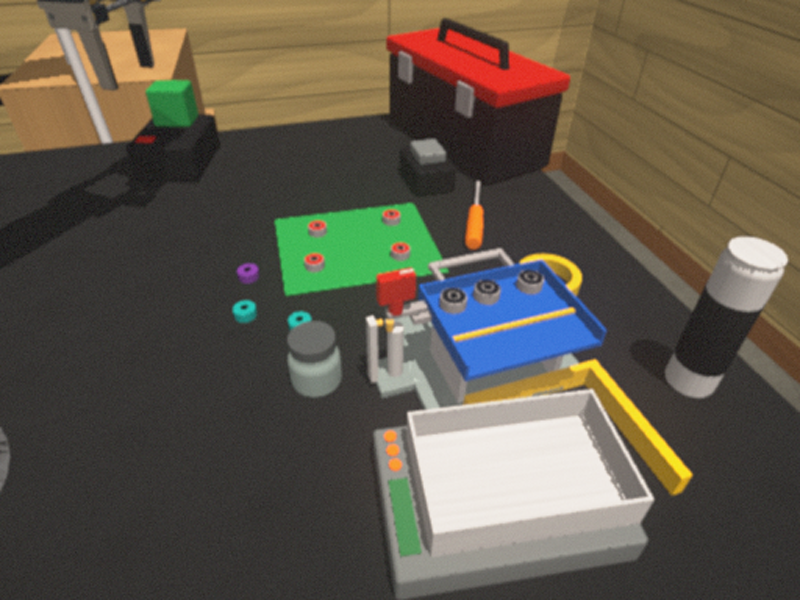

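The top view is aligned with world axes: image up is +x and left is +y. There are four red bearings on the mat, at (222,256), (292,265), (219,346) and (285,360). The lip runs (500,160)-(508,275), the bar sits near (405,221), the knob near (472,304), and the cup rim corners are (566,187), (660,196), (652,342) and (555,333). The jar is at (445,387).

```bash
cat > h.py <<'E'
import numpy as np, cv2
from scipy.optimize import least_squares
from scipy.spatial.transform import Rotation as R
C={'top':(372.764,260.916,191.626,np.array([[-0.0094,-1,-0.003,0.091],[-0.9901,0.0098,-0.1402,0.5492],[0.1402,0.0017,-0.9901,0.7307]])),
   'side':(348.393,254.568,185.759,np.array([[0.9574,-0.2885,0.013,-0.5051],[-0.1753,-0.6163,-0.7678,0.2043],[0.2295,0.7328,-0.6406,0.519]]))}
def proj(c,P):
    f,cx,cy,E=C[c]; p=E[:,:3]@P+E[:,3]; return np.array([f*p[0]/p[2]+cx,f*p[1]/p[2]+cy])
def back(c,uv,z):  # uv in 512x384 pixels
    f,cx,cy,E=C[c]; d=E[:,:3].T@np.array([(uv[0]-cx)/f,(uv[1]-cy)/f,1]); o=-E[:,:3].T@E[:,3]
    return o+d*(z-o[2])/d[2]
def blobs(img,mask,amin=15):
    n,l,s,c=cv2.connectedComponentsWithStats(mask.astype(np.uint8)); return [(c[i],s[i,4],s[i,:4]) for i in range(1,n) if s[i,4]>=amin]
def redm(img):
    h=cv2.cvtColor(img,cv2.COLOR_RGB2HSV); return ((h[...,0]<8)|(h[...,0]>172))&(h[...,1]>130)&(h[...,2]>90)
def fit(pts,x0):  # pts: list (cam,(u,v) in 800 scale,(x,y,z) body)
    def res(q):
        c,s=np.cos(q[2]),np.sin(q[2]); r=[]
        for cam,uv,p in pts:
            r.append(proj(cam,np.array([q[0]+c*p[0]-s*p[1],q[1]+s*p[0]+c*p[1],p[2]]))-np.array(uv)*.64)
        return np.concatenate(r)
    o=least_squares(res,x0); return o.x,np.round(o.fun,1)
E
python3 - <<'E'
from h import *
np.set_printoptions(precision=4,suppress=True)
for c in('top','side'):
    im=np.load(c+'0.npy')
    for b in blobs(im,redm(im)):
        if b[1]<300: print(c,b[0]/.64,b[1],back(c,b[0],.017))
st,r=fit([('top',(500,160),(.075,.0495,.100)),('top',(508,275),(-.075,.0495,.1)),('top',(405.5,221),(0,.17,.105)),
 ('side',(455,340),(-.075,.0495,.1)),('side',(577,311),(.075,.0495,.1))],[.5,0,0]); print('stand',st,r)
sc,r=fit([('top',(566,187),(.093,.059,.078)),('top',(660,196),(.093,-.059,.078)),('top',(652,342),(-.093,-.059,.078)),('top',(555,333),(-.093,.059,.078)),
('side',(408,410),(-.093,.059,.078)),('side',(590,392),(.093,.059,.078)),('side',(651,498),(.093,-.059,.078))],[.5,-.2,0]); print('scale',sc,r)
c,s=np.cos(st[2]),np.sin(st[2]);Rt=np.array([[c,s],[-s,c]])
print('scale in stand',Rt@(sc[:2]-st[:2]),sc[2]-st[2])
for n,uv,z in(('knobtop',(472,304),.158),):
    p=back('top',np.array(uv)*.64,z);print(n,p,Rt@(p[:2]-st[:2]))
for uv in((458,178),(460,222),(464,256)): print('stock',Rt@(back('top',np.array(uv)*.64,.11)[:2]-st[:2]))
print('jar',back('top',np.array((445,387))*.64,.07))
print(R.from_rotvec([-.72498,-3.05606,.00234]).as_matrix())
E
```

```text
top [221.7093 254.9242] 66 [0.6175 0.3409 0.017 ]
top [291.6331 264.2893] 62 [0.6034 0.2444 0.017 ]
top [472.0207 311.6525] 118 [ 0.5356 -0.0013  0.017 ]
top [218.9764 345.471 ] 69 [0.4931 0.3402 0.017 ]
top [283.3008 360.1074] 64 [0.4726 0.2532 0.017 ]
side [144.9728 138.519 ] 46 [0.2163 0.7495 0.017 ]
side [390.7812 213.9062] 30 [0.6175 0.3391 0.017 ]
side [316.8837 225.0868] 36 [0.4944 0.3387 0.017 ]
side [400.     247.6935] 42 [0.6042 0.2431 0.017 ]
side [313.7568 258.7296] 46 [0.4739 0.2508 0.017 ]
stand [ 0.6487 -0.0849  0.0504] [-0.3 -1.9  1.  -0.5  1.3 -1.  -2.6  0.4 -0.5 -1.3]
scale [ 0.5892 -0.1674 -0.1282] [ 0.6 -0.2 -0.8  0.7 -1.3 -0.6 -0.1 -2.  -1.9  1.9  0.1 -1.7  0.5  1. ]
scale in stand [-0.0636 -0.0795] -0.17857394922949849
knobtop [0.5273 0.0139 0.158 ] [-0.1162  0.1048]
stock [0.0473 0.1047]
stock [-0.0086  0.1062]
stock [-0.0511  0.1045]
jar [0.4355 0.0404 0.07  ]
[[-0.8934  0.4492 -0.001 ]
 [ 0.4492  0.8934 -0.0013]
 [ 0.0004 -0.0016 -1.    ]]
```

Emit:
apply_moves --pt "-0.17 -0.04 0 -0.17" --pt "-0.34 -0.08 0 -0.34" --pt "-0.5 -0.12 0 -0.5" --pt "-0.67 -0.17 0 -0.67" --pt "-0.84 -0.21 0 -0.84" --pt "-1 -0.25 0 -1" --pt "-1 -0.25 0 -1" --pt "-1 -0.25 0 -1" --pt "-1 -0.25 0 -1" --pt "-1 -0.25 0 -1" --gripper 0.4

```text
time: 1.1
eef_pos: [0.4136, 0.38, 0.4046]
tool_rot: [0.056, -3.141, -0.0]
wrist_force: [0.0, -0.3, 0.3]
grip_width: 0.0551
grasp_force: 0.0
```

```bash
cat >> h.py <<'E'
def rel(P,st=None):  # shift numbers (units 0.2 m) from now to world TCP points; turn to align tool y with stand y
    from bench import robot
    s=robot.observe(); M=R.from_rotvec(s['tool_rot']).as_matrix()
    print('tcp',np.round(s['eef_pos'],4),'yaw_y',round(float(np.arctan2(M[1,1],M[0,1])),4),'w',round(s['grip_width'],4),'t',round(s['time'],1),'F',np.round(s['wrist_force'],1))
    for p in P: print(np.round(p,4),'->',np.round(M.T@(np.array(p)-s['eef_pos'])/.2,3))
E
python3 - <<'E'
from h import *
t=np.load('top0.npy');s=np.load('side0.npy')
a=cv2.resize(t[90:225,240:430,::-1],None,fx=4,fy=4,interpolation=cv2.INTER_CUBIC)
cv2.imwrite('pics/tc.png',a)
b=cv2.resize(s[150:265,220:410,::-1],None,fx=4,fy=4,interpolation=cv2.INTER_CUBIC)
cv2.imwrite('pics/sc.png',b)
rel([(.4935,.3395,.4),(.4935,.3395,.2)])
E
```

```text
tcp [0.4136 0.38   0.4046] yaw_y 1.6061 w 0.0551 t 1.1 F [ 0.  -0.3  0.3]
[0.4935 0.3395 0.4   ] -> [-0.392 -0.216  0.023]
[0.4935 0.3395 0.2   ] -> [-0.392 -0.216  1.023]
```

View pics/tc.png

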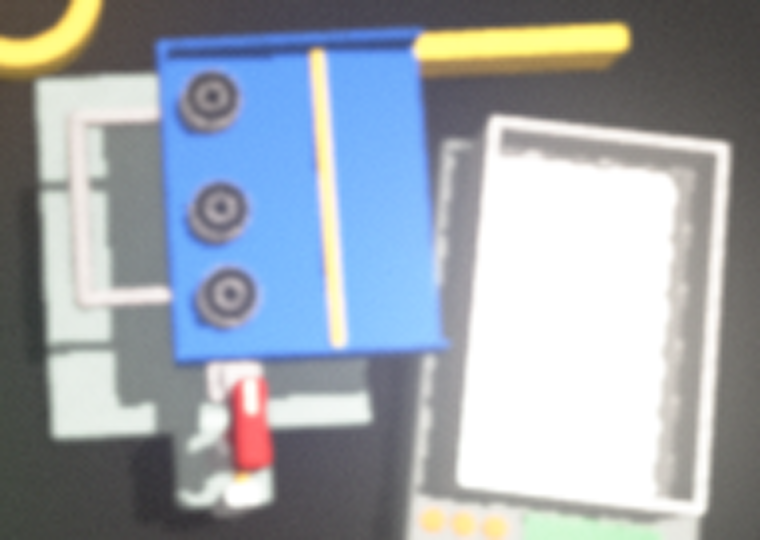

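View pics/sc.png

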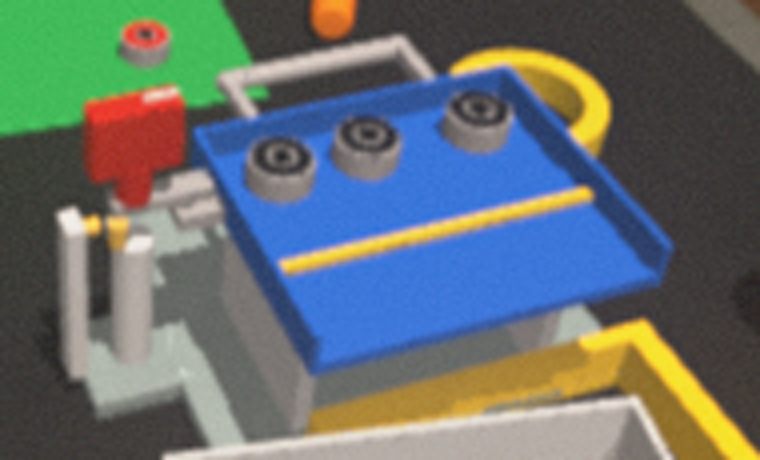

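The top crop shows the lip (318,52)-(338,347), the bar centre (80,207) and the knob centre (251,422). The side crop shows lip ends (285,267) and (590,193), wall-top corners (318,338) and (670,248), and the knob at (135,140).

Run:
```python
from h import *
np.set_printoptions(precision=4,suppress=True)
T=lambda u,v:((240+u/4)/.64,(90+v/4)/.64); S=lambda u,v:((220+u/4)/.64,(150+v/4)/.64)
st,r=fit([('top',T(318,52),(.075,.0495,.1)),('top',T(338,347),(-.075,.0495,.1)),('top',T(80,207),(0,.17,.103)),('top',T(447,347),(-.078,0,.112)),
('side',S(285,267),(-.075,.0495,.1)),('side',S(590,193),(.075,.0495,.1)),('side',S(318,338),(-.078,0,.112)),('side',S(670,248),(.078,0,.112))],[.65,-.08,.05]);print(st,r)
np.save('st.npy',st)
k=least_squares(lambda p:np.concatenate([proj('top',np.array([p[0],p[1],.15]))-np.array(T(251,424))*.64,proj('side',np.array([p[0],p[1],.141]))-np.array(S(135,142))*.64]),[.53,0]);
c,s=np.cos(st[2]),np.sin(st[2]);Rt=np.array([[c,s],[-s,c]]);print('knob',k.x,k.fun,Rt@(k.x-st[:2]))
rel([])
for x in(-.054,-.018,.018,.054): print(x,st[:2]+Rt.T@np.array([x,.025]))
```

```text
[ 0.6465 -0.0835  0.0408] [-0.1 -1.7  0.6 -0.4  0.1 -0.8  0.9 -1.3 -4.1  0.6  0.2 -0.5 -0.4  0.1
  0.9 -0.6]
knob [0.5264 0.0101] [ 1.0468 -0.3646 -0.5536 -1.2988] [-0.1161  0.0985]
tcp [0.4136 0.38   0.4046] yaw_y 1.6061 w 0.0551 t 1.1 F [ 0.  -0.3  0.3]
-0.054 [ 0.5915 -0.0608]
-0.018 [ 0.6275 -0.0593]
0.018 [ 0.6635 -0.0578]
0.054 [ 0.6994 -0.0564]
```

Emit:
apply_moves --pt "-0.1 -0.06 0 0" --pt "-0.2 -0.12 0 0" --pt "-0.3 -0.18 0 0" --pt "-0.39 -0.22 0.15 0" --pt "-0.39 -0.22 0.3 0" --pt "-0.39 -0.22 0.45 0" --pt "-0.39 -0.22 0.6 0" --pt "-0.39 -0.22 0.75 0" --pt "-0.39 -0.22 0.85 0" --pt "-0.39 -0.22 0.85 0"

```text
time: 2.1
eef_pos: [0.4919, 0.338, 0.2312]
tool_rot: [0.055, -3.134, 0.004]
wrist_force: [-0.8, -0.4, -0.3]
grip_width: 0.055
grasp_force: 0.0
```

Emit:
apply_moves --pt "-0.01 0 0.08 0" --pt "-0.01 0 0.15 0" --pt "-0.01 0 0.15 0" --pt "-0.01 0 0.15 0" --pt "-0.01 0 0.15 0" --pt "-0.01 0 0.15 0" --pt "-0.01 0 0.15 0" --pt "-0.01 0 0.15 0" --pt "-0.01 0 0.15 0" --pt "-0.01 0 0.15 0"

```text
time: 3.1
eef_pos: [0.496, 0.338, 0.2047]
tool_rot: [-0.054, 3.141, 0.0]
wrist_force: [0.1, 0.2, -0.5]
grip_width: 0.0551
grasp_force: 0.0
```

Run:
```python
from h import *
np.set_printoptions(precision=4,suppress=True)
T=lambda u,v:((240+u/4)/.64,(90+v/4)/.64); S=lambda u,v:((220+u/4)/.64,(150+v/4)/.64)
st,r=fit([('top',T(318,52),(.075,.0495,.1)),('top',T(338,347),(-.075,.0495,.1)),('top',T(80,207),(0,.17,.103)),('top',T(447,347),(-.078,0,.112)),
('side',S(590,193),(.075,.0495,.1)),('side',S(318,338),(-.078,0,.112)),('side',S(670,248),(.078,0,.112))],[.65,-.08,.05]);print(st,r)
np.save('st.npy',st)
c,s=np.cos(st[2]),np.sin(st[2]);Rt=np.array([[c,s],[-s,c]])
print(Rt@(np.array([.5264,.0101])-st[:2]))
for x in(-.054,-.018,.018,.054): print(x,st[:2]+Rt.T@np.array([x,.025]))
rel([(.4935,.3395,.199)])
```

```text
[ 0.6451 -0.0834  0.0376] [ 0.  -1.1  0.4  0.3  0.  -0.4  0.7 -0.6 -0.4 -0.3 -1.4  0.1  0.3 -0.4]
[-0.1152  0.0979]
-0.054 [ 0.5902 -0.0605]
-0.018 [ 0.6262 -0.0591]
0.018 [ 0.6622 -0.0578]
0.054 [ 0.6982 -0.0564]
tcp [0.496  0.338  0.2047] yaw_y 1.605 w 0.0551 t 3.1 F [ 0.1  0.2 -0.5]
[0.4935 0.3395 0.199 ] -> [0.012 0.008 0.029]
```

Emit:
apply_moves --pt "0.01 0 0.03 0" --pt "0.01 0 0.03 0" --pt "0.01 0 0.03 0" --pt "0.01 0 0.03 0" --pt "0.01 0 0.03 0" --pt "0.01 0 0.03 0" --pt "0.01 0 0.03 0" --pt "0.01 0 0.03 0" --pt "0.01 0 0.03 0" --pt "0.01 0 0.03 0"

```text
time: 4.1
eef_pos: [0.4939, 0.3379, 0.1987]
tool_rot: [0.054, -3.141, 0.0]
wrist_force: [-0.6, -0.2, -0.4]
grip_width: 0.0549
grasp_force: 0.0
```

Emit:
apply_moves --pt "0 0 0 0" --pt "0 0 0 0" --pt "0 0 0 0" --pt "0 0 0 0" --pt "0 0 0 0" --pt "0 0 0 0" --pt "0 0 0 0" --pt "0 0 0 0" --pt "0 0 0 0" --pt "0 0 0 0" --gripper 1

```text
time: 5.1
eef_pos: [0.4939, 0.3379, 0.1987]
tool_rot: [-0.054, 3.141, 0.0]
wrist_force: [0.8, -0.0, -1.0]
grip_width: 0.0287
grasp_force: 30.0
```

Emit:
apply_moves --pt "0 0 -0.15 0" --pt "0 0 -0.3 0" --pt "0 0 -0.45 0" --pt "0 0 -0.6 0" --pt "0 0 -0.75 0" --pt "0 -0.15 -0.95 0" --pt "0 -0.3 -0.95 0" --pt "0 -0.5 -0.95 0" --pt "0 -0.7 -0.95 0" --pt "0 -0.9 -0.95 0"

```text
time: 6.1
eef_pos: [0.4998, 0.1566, 0.3887]
tool_rot: [-0.055, 3.141, -0.0]
wrist_force: [0.6, -0.4, -1.1]
grip_width: 0.0285
grasp_force: 30.0
```

```bash
python3 -c "
from h import *
rel([(.5902,-.0605,.38),(.5902,-.0605,.294)])"
```

```text
tcp [0.4998 0.1566 0.3887] yaw_y 1.6055 w 0.0285 t 6.1 F [ 0.6 -0.4 -1.1]
[ 0.5902 -0.0605  0.38  ] -> [-0.414 -1.101  0.044]
[ 0.5902 -0.0605  0.294 ] -> [-0.414 -1.1    0.474]
```

Emit:
apply_moves --pt "-0.1 -0.2 0 0" --pt "-0.2 -0.4 0 0" --pt "-0.3 -0.6 0 0" --pt "-0.41 -0.8 0 0" --pt "-0.41 -1 0 0" --pt "-0.41 -1 0 0" --pt "-0.41 -1 0 0" --pt "-0.41 -1 0 0" --pt "-0.41 -1 0 0" --pt "-0.41 -1 0 0"

```text
time: 7.1
eef_pos: [0.5888, -0.0379, 0.3888]
tool_rot: [-0.056, 3.141, 0.0]
wrist_force: [0.1, -0.1, -1.8]
grip_width: 0.0285
grasp_force: 30.0
```

```bash
python3 -c "
from h import *
rel([(.5902,-.0605,.31),(.5902,-.0605,.294)])"
```

```text
tcp [ 0.5888 -0.0379  0.3888] yaw_y 1.6067 w 0.0285 t 7.1 F [ 0.1 -0.1 -1.8]
[ 0.5902 -0.0605  0.31  ] -> [-0.003 -0.113  0.394]
[ 0.5902 -0.0605  0.294 ] -> [-0.003 -0.113  0.474]
```

Lower to just above the floor, then check force and the picture before release.

Emit:
apply_moves --pt "0 -0.06 0.05 0" --pt "0 -0.11 0.1 0" --pt "0 -0.11 0.2 0" --pt "0 -0.11 0.3 0" --pt "0 -0.11 0.38 0" --pt "0 -0.11 0.42 0" --pt "0 -0.11 0.44 0" --pt "0 -0.11 0.46 0" --pt "0 -0.11 0.47 0" --pt "0 -0.11 0.47 0"

```text
time: 8.1
eef_pos: [0.5898, -0.061, 0.2951]
tool_rot: [-0.054, 3.14, -0.0]
wrist_force: [0.4, -0.1, -1.0]
grip_width: 0.0287
grasp_force: 30.0
```

Run:
```python
from h import *
from bench import vision
rel([(.5902,-.0605,.294)])
t=vision.snapshot('top')['img'];s=vision.snapshot('side')['img']
a=cv2.resize(t[90:220,270:400,::-1],(398,398),interpolation=cv2.INTER_CUBIC);b=cv2.resize(s[140:270,250:400,::-1],(398,398),interpolation=cv2.INTER_CUBIC)
cv2.imwrite('pics/p1.png',np.hstack([a,b]))
```

```text
tcp [ 0.5898 -0.061   0.2951] yaw_y 1.6051 w 0.0287 t 8.1 F [ 0.4 -0.1 -1. ]
[ 0.5902 -0.0605  0.294 ] -> [-0.002  0.003  0.005]
```

View pics/p1.png

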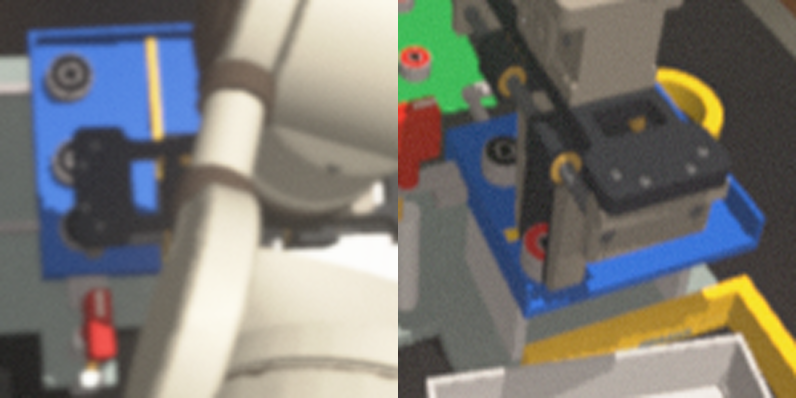

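The bearing hangs just ahead of the lip, next to the near wall. I'll lower it 3 mm, release and rise.

Emit:
apply_moves --pt "0 0 0.01 0" --pt "0 0 0.015 0" --pt "0 0 0.015 0" --pt "0 0 0.015 0" --pt "0 0 0.015 0" --pt "0 0 0.015 0" --pt "0 0 0.015 0" --pt "0 0 0.015 0" --pt "0 0 0.015 0" --pt "0 0 0.015 0"

```text
time: 9.2
eef_pos: [0.5896, -0.0611, 0.2917]
tool_rot: [0.054, -3.141, 0.0]
wrist_force: [-0.6, -0.8, -0.5]
grip_width: 0.0288
grasp_force: 30.0
```

Emit:
apply_moves --pt "0 0 0 0" --pt "0 0 0 0" --pt "0 0 0 0" --pt "0 0 -0.05 0" --pt "0 0 -0.15 0" --pt "0 0 -0.3 0" --pt "0 0 -0.45 0" --pt "0 0 -0.45 0" --pt "0 0 -0.45 0" --pt "0 0 -0.45 0" --gripper 0.4

```text
time: 10.2
eef_pos: [0.5892, -0.0609, 0.3804]
tool_rot: [0.054, -3.139, -0.001]
wrist_force: [0.6, -0.5, -0.1]
grip_width: 0.0549
grasp_force: 0.0
```

```bash
python3 -c "
from h import *
rel([(.4735,.252,.25),(.4735,.252,.199)])"
```

```text
tcp [ 0.5892 -0.0609  0.3804] yaw_y 1.6049 w 0.0549 t 10.2 F [ 0.6 -0.5 -0.1]
[0.4735 0.252  0.25  ] -> [0.524 1.583 0.654]
[0.4735 0.252  0.199 ] -> [0.523 1.583 0.909]
```

Emit:
apply_moves --pt "0.1 0.2 0 0" --pt "0.2 0.4 0 0" --pt "0.3 0.6 0 0" --pt "0.4 0.8 0 0" --pt "0.52 1 0 0" --pt "0.52 1 0 0" --pt "0.52 1 0 0" --pt "0.52 1 0 0" --pt "0.52 1 0 0" --pt "0.52 1 0 0"

```text
time: 11.2
eef_pos: [0.4794, 0.1343, 0.3815]
tool_rot: [0.051, -3.141, 0.0]
wrist_force: [0.0, -0.0, -0.5]
grip_width: 0.0547
grasp_force: 0.0
```

Emit:
apply_moves --pt "0 0.2 0 0" --pt "0 0.4 0 0" --pt "0 0.58 0.1 0" --pt "0 0.58 0.25 0" --pt "0 0.58 0.4 0" --pt "0 0.58 0.55 0" --pt "0 0.58 0.7 0" --pt "0 0.58 0.75 0" --pt "0 0.58 0.75 0" --pt "0 0.58 0.75 0"

```text
time: 12.2
eef_pos: [0.4758, 0.2512, 0.233]
tool_rot: [-0.053, 3.139, 0.001]
wrist_force: [0.6, -0.3, 1.4]
grip_width: 0.0556
grasp_force: 0.0
```

```bash
python3 -c "
from h import *
rel([(.4735,.252,.199)])"
```

```text
tcp [0.4758 0.2512 0.233 ] yaw_y 1.6045 w 0.0556 t 12.2 F [ 0.6 -0.3  1.4]
[0.4735 0.252  0.199 ] -> [0.012 0.005 0.17 ]
```

Emit:
apply_moves --pt "0.01 0 0.1 0" --pt "0.01 0 0.15 0" --pt "0.01 0 0.17 0" --pt "0.01 0 0.17 0" --pt "0.01 0 0.17 0" --pt "0.01 0 0.17 0" --pt "0.01 0 0.17 0" --pt "0.01 0 0.17 0" --pt "0.01 0 0.17 0" --pt "0.01 0 0.17 0"

```text
time: 13.2
eef_pos: [0.4729, 0.2511, 0.1978]
tool_rot: [-0.054, 3.141, 0.0]
wrist_force: [1.3, -0.1, -0.2]
grip_width: 0.055
grasp_force: 0.0
```

Emit:
apply_moves --pt "0 0 0 0" --pt "0 0 0 0" --pt "0 0 0 0" --pt "0 0 0 0" --pt "0 0 0 0" --pt "0 0 0 0" --pt "0 0 0 0" --pt "0 0 0 0" --pt "0 0 0 0" --pt "0 0 0 0" --gripper 1

```text
time: 14.2
eef_pos: [0.4729, 0.2511, 0.1977]
tool_rot: [0.054, -3.141, 0.0]
wrist_force: [-0.6, -0.2, -0.1]
grip_width: 0.0289
grasp_force: 30.0
```

Emit:
apply_moves --pt "0 0 -0.15 0" --pt "0 0 -0.3 0" --pt "0 0 -0.45 0" --pt "0 0 -0.6 0" --pt "0 0 -0.75 0" --pt "0 -0.15 -0.95 0" --pt "0 -0.3 -0.95 0" --pt "0 -0.5 -0.95 0" --pt "0 -0.7 -0.95 0" --pt "0 -0.9 -0.95 0"

```text
time: 15.2
eef_pos: [0.4787, 0.0699, 0.3877]
tool_rot: [-0.055, 3.141, -0.0]
wrist_force: [0.9, 0.4, -1.1]
grip_width: 0.0286
grasp_force: 30.0
```

```bash
python3 -c "
from h import *
rel([(.6262,-.0591,.38)])"
```

```text
tcp [0.4787 0.0699 0.3877] yaw_y 1.6055 w 0.0286 t 15.2 F [ 0.9  0.4 -1.1]
[ 0.6262 -0.0591  0.38  ] -> [-0.715 -0.67   0.039]
```

Emit:
apply_moves --pt "-0.15 -0.14 0 0" --pt "-0.3 -0.28 0 0" --pt "-0.45 -0.42 0 0" --pt "-0.6 -0.56 0 0" --pt "-0.72 -0.67 0 0" --pt "-0.72 -0.67 0.15 0" --pt "-0.72 -0.67 0.25 0" --pt "-0.72 -0.67 0.3 0" --pt "-0.72 -0.67 0.3 0" --pt "-0.72 -0.67 0.3 0"

```text
time: 16.2
eef_pos: [0.6277, -0.0576, 0.3286]
tool_rot: [-0.054, 3.14, -0.001]
wrist_force: [0.4, 0.2, 0.0]
grip_width: 0.0287
grasp_force: 30.0
```

```bash
python3 -c "
from h import *
rel([(.6262,-.0595,.2918)])"
```

```text
tcp [ 0.6277 -0.0576  0.3286] yaw_y 1.6053 w 0.0287 t 16.2 F [0.4 0.2 0. ]
[ 0.6262 -0.0595  0.2918] -> [ 0.008 -0.009  0.184]
```

Emit:
apply_moves --pt "0.01 -0.01 0.06 0" --pt "0.01 -0.01 0.11 0" --pt "0.01 -0.01 0.14 0" --pt "0.01 -0.01 0.16 0" --pt "0.01 -0.01 0.175 0" --pt "0.01 -0.01 0.18 0" --pt "0.01 -0.01 0.18 0" --pt "0.01 -0.01 0.18 0" --pt "0.01 -0.01 0.18 0" --pt "0.01 -0.01 0.18 0"

```text
time: 17.2
eef_pos: [0.6257, -0.0598, 0.292]
tool_rot: [-0.054, 3.141, -0.0]
wrist_force: [-0.3, 0.0, -0.1]
grip_width: 0.0286
grasp_force: 30.0
```

Emit:
apply_moves --pt "0 0 0 0" --pt "0 0 0 0" --pt "0 0 0 0" --pt "0 0 -0.05 0" --pt "0 0 -0.15 0" --pt "0 0 -0.3 0" --pt "0 0 -0.45 0" --pt "0 0.1 -0.45 0" --pt "0 0.25 -0.45 0" --pt "0 0.4 -0.45 0" --gripper 0.4

```text
time: 18.2
eef_pos: [0.6229, 0.0207, 0.3831]
tool_rot: [-0.052, 3.139, -0.0]
wrist_force: [-0.0, 0.5, 0.2]
grip_width: 0.055
grasp_force: 0.0
```

```bash
python3 -c "
from h import *
rel([(.604,.2437,.25),(.604,.2437,.199)])"
```

```text
tcp [0.6229 0.0207 0.3831] yaw_y 1.6039 w 0.055 t 18.2 F [-0.   0.5  0.2]
[0.604  0.2437 0.25  ] -> [0.059 1.118 0.665]
[0.604  0.2437 0.199 ] -> [0.059 1.118 0.92 ]
```

Emit:
apply_moves --pt "0.05 0.2 0 0" --pt "0.06 0.4 0 0" --pt "0.06 0.6 0 0" --pt "0.06 0.8 0 0" --pt "0.06 1 0.1 0" --pt "0.06 1 0.25 0" --pt "0.06 1 0.4 0" --pt "0.06 1 0.5 0" --pt "0.06 1 0.5 0" --pt "0.06 1 0.5 0"

```text
time: 19.2
eef_pos: [0.6044, 0.2196, 0.2828]
tool_rot: [-0.054, 3.14, 0.0]
wrist_force: [-1.1, 0.8, 0.1]
grip_width: 0.0546
grasp_force: 0.0
```

```bash
python3 -c "
from h import *
rel([(.604,.2437,.199)])"
```

```text
tcp [0.6044 0.2196 0.2828] yaw_y 1.6049 w 0.0546 t 19.2 F [-1.1  0.8  0.1]
[0.604  0.2437 0.199 ] -> [-0.002  0.12   0.419]
```

Emit:
apply_moves --pt "0 0.06 0.02 0" --pt "0 0.12 0.1 0" --pt "0 0.12 0.2 0" --pt "0 0.12 0.3 0" --pt "0 0.12 0.37 0" --pt "0 0.12 0.4 0" --pt "0 0.12 0.415 0" --pt "0 0.12 0.415 0" --pt "0 0.12 0.415 0" --pt "0 0.12 0.415 0"

```text
time: 20.2
eef_pos: [0.6037, 0.2437, 0.1998]
tool_rot: [-0.053, 3.139, 0.001]
wrist_force: [-0.8, 0.8, -0.2]
grip_width: 0.0553
grasp_force: 0.0
```

Emit:
apply_moves --pt "0 0 0 0" --pt "0 0 0 0" --pt "0 0 0 0" --pt "0 0 0 0" --pt "0 0 0 0" --pt "0 0 0 0" --pt "0 0 0 0" --pt "0 0 0 0" --pt "0 0 0 0" --pt "0 0 0 0" --gripper 1

```text
time: 21.2
eef_pos: [0.6033, 0.2436, 0.1988]
tool_rot: [-0.054, 3.141, -0.0]
wrist_force: [-0.6, -0.6, 2.5]
grip_width: 0.0291
grasp_force: 30.0
```

Emit:
apply_moves --pt "0 0 -0.15 0" --pt "0 0 -0.3 0" --pt "0 0 -0.45 0" --pt "0 0 -0.6 0" --pt "0 0 -0.75 0" --pt "-0.1 -0.15 -0.95 0" --pt "-0.2 -0.3 -0.95 0" --pt "-0.24 -0.5 -0.95 0" --pt "-0.24 -0.7 -0.95 0" --pt "-0.24 -0.9 -0.95 0"

```text
time: 22.2
eef_pos: [0.6574, 0.0638, 0.3881]
tool_rot: [0.054, -3.14, 0.0]
wrist_force: [1.6, 0.2, -0.1]
grip_width: 0.0284
grasp_force: 30.0
```

```bash
python3 -c "
from h import *
rel([(.6622,-.0582,.38)])"
```

```text
tcp [0.6574 0.0638 0.3881] yaw_y 1.6052 w 0.0284 t 22.2 F [ 1.6  0.2 -0.1]
[ 0.6622 -0.0582  0.38  ] -> [-0.003 -0.61   0.041]
```

Emit:
apply_moves --pt "0 -0.15 0 0" --pt "0 -0.3 0 0" --pt "0 -0.45 0 0" --pt "0 -0.61 0 0" --pt "0 -0.61 0.05 0" --pt "0 -0.61 0.15 0" --pt "0 -0.61 0.25 0" --pt "0 -0.61 0.3 0" --pt "0 -0.61 0.3 0" --pt "0 -0.61 0.3 0"

```text
time: 23.2
eef_pos: [0.6617, -0.0562, 0.3291]
tool_rot: [-0.055, 3.141, -0.0]
wrist_force: [1.3, 0.1, 0.1]
grip_width: 0.0288
grasp_force: 30.0
```

```bash
python3 -c "
from h import *
rel([(.6622,-.0582,.2925)])"
```

```text
tcp [ 0.6617 -0.0562  0.3291] yaw_y 1.6055 w 0.0288 t 23.2 F [1.3 0.1 0.1]
[ 0.6622 -0.0582  0.2925] -> [-0.002 -0.01   0.183]
```

Emit:
apply_moves --pt "0 -0.01 0.06 0" --pt "0 -0.01 0.11 0" --pt "0 -0.01 0.14 0" --pt "0 -0.01 0.16 0" --pt "0 -0.01 0.175 0" --pt "0 -0.01 0.18 0" --pt "0 -0.01 0.18 0" --pt "0 -0.01 0.18 0" --pt "0 -0.01 0.18 0" --pt "0 -0.01 0.18 0"

```text
time: 24.2
eef_pos: [0.6617, -0.0586, 0.293]
tool_rot: [-0.054, 3.141, -0.0]
wrist_force: [-0.6, -0.0, -0.2]
grip_width: 0.0286
grasp_force: 30.0
```

Emit:
apply_moves --pt "0 0 0 0" --pt "0 0 0 0" --pt "0 0 0 0" --pt "0 0 -0.05 0" --pt "0 0 -0.15 0" --pt "0 0 -0.3 0" --pt "0 0 -0.45 0" --pt "0 0.15 -0.45 0" --pt "0 0.35 -0.45 0" --pt "0 0.55 -0.45 0" --gripper 0.4

```text
time: 25.2
eef_pos: [0.6578, 0.0521, 0.3842]
tool_rot: [-0.052, 3.139, -0.0]
wrist_force: [0.6, -0.4, 1.4]
grip_width: 0.055
grasp_force: 0.0
```

```bash
python3 -c "
from h import *
rel([(.6175,.340,.25),(.6175,.340,.199)])"
```

```text
tcp [0.6578 0.0521 0.3842] yaw_y 1.6037 w 0.055 t 25.2 F [ 0.6 -0.4  1.4]
[0.6175 0.34   0.25  ] -> [0.155 1.445 0.67 ]
[0.6175 0.34   0.199 ] -> [0.156 1.445 0.925]
```

Emit:
apply_moves --pt "0.05 0.2 0 0" --pt "0.1 0.4 0 0" --pt "0.15 0.6 0 0" --pt "0.15 0.8 0 0" --pt "0.15 1 0 0" --pt "0.15 1 0 0" --pt "0.15 1 0 0" --pt "0.15 1 0 0" --pt "0.15 1 0 0" --pt "0.15 1 0 0"

```text
time: 26.2
eef_pos: [0.6213, 0.249, 0.3829]
tool_rot: [-0.051, 3.141, -0.0]
wrist_force: [0.2, -0.5, -0.4]
grip_width: 0.0551
grasp_force: 0.0
```

Emit:
apply_moves --pt "0 0.2 0 0" --pt "0 0.42 0.05 0" --pt "0 0.42 0.2 0" --pt "0 0.42 0.35 0" --pt "0 0.42 0.5 0" --pt "0 0.42 0.65 0" --pt "0 0.42 0.75 0" --pt "0 0.42 0.75 0" --pt "0 0.42 0.75 0" --pt "0 0.42 0.75 0"

```text
time: 27.2
eef_pos: [0.6191, 0.3341, 0.235]
tool_rot: [-0.053, 3.138, 0.002]
wrist_force: [-0.1, 0.3, 0.7]
grip_width: 0.0551
grasp_force: 0.0
```

```bash
python3 -c "
from h import *
rel([(.6175,.340,.199)])"
```

```text
tcp [0.6191 0.3341 0.235 ] yaw_y 1.6046 w 0.0551 t 27.2 F [-0.1  0.3  0.7]
[0.6175 0.34   0.199 ] -> [0.008 0.029 0.18 ]
```

Emit:
apply_moves --pt "0.01 0.03 0.06 0" --pt "0.01 0.03 0.12 0" --pt "0.01 0.03 0.16 0" --pt "0.01 0.03 0.18 0" --pt "0.01 0.03 0.18 0" --pt "0.01 0.03 0.18 0" --pt "0.01 0.03 0.18 0" --pt "0.01 0.03 0.18 0" --pt "0.01 0.03 0.18 0" --pt "0.01 0.03 0.18 0"

```text
time: 28.2
eef_pos: [0.616, 0.3401, 0.1969]
tool_rot: [-0.054, 3.141, 0.0]
wrist_force: [0.2, 0.4, -0.8]
grip_width: 0.0557
grasp_force: 0.0
```

Emit:
apply_moves --pt "0 0 0 0" --pt "0 0 0 0" --pt "0 0 0 0" --pt "0 0 0 0" --pt "0 0 0 0" --pt "0 0 0 0" --pt "0 0 0 0" --pt "0 0 0 0" --pt "0 0 0 0" --pt "0 0 0 0" --gripper 1

```text
time: 29.2
eef_pos: [0.616, 0.3401, 0.1967]
tool_rot: [-0.054, 3.141, 0.0]
wrist_force: [0.3, 1.3, -0.1]
grip_width: 0.0288
grasp_force: 30.0
```

Emit:
apply_moves --pt "0 0 -0.15 0" --pt "0 0 -0.3 0" --pt "0 0 -0.45 0" --pt "0 0 -0.6 0" --pt "0 0 -0.75 0" --pt "-0.1 -0.15 -0.95 0" --pt "-0.2 -0.3 -0.95 0" --pt "-0.3 -0.5 -0.95 0" --pt "-0.34 -0.7 -0.95 0" --pt "-0.34 -0.9 -0.95 0"

```text
time: 30.2
eef_pos: [0.6908, 0.1607, 0.3863]
tool_rot: [-0.053, 3.141, -0.0]
wrist_force: [-0.3, 0.2, -0.7]
grip_width: 0.0285
grasp_force: 30.0
```

```bash
python3 -c "
from h import *
rel([(.6982,-.0568,.38)])"
```

```text
tcp [0.6908 0.1607 0.3863] yaw_y 1.6047 w 0.0285 t 30.2 F [-0.3  0.2 -0.7]
[ 0.6982 -0.0568  0.38  ] -> [-0.    -1.088  0.032]
```

Emit:
apply_moves --pt "0 -0.2 0 0" --pt "0 -0.4 0 0" --pt "0 -0.6 0 0" --pt "0 -0.8 0 0" --pt "0 -0.99 0 0" --pt "0 -0.99 0 0" --pt "0 -0.99 0 0" --pt "0 -0.99 0 0" --pt "0 -0.99 0 0" --pt "0 -0.99 0 0"

```text
time: 31.2
eef_pos: [0.6969, -0.0341, 0.3867]
tool_rot: [0.056, -3.141, -0.0]
wrist_force: [-0.8, 0.2, -0.7]
grip_width: 0.0286
grasp_force: 30.0
```

Emit:
apply_moves --pt "0 -0.1 0 0" --pt "0 -0.1 0.1 0" --pt "0 -0.1 0.2 0" --pt "0 -0.1 0.28 0" --pt "0 -0.1 0.28 0" --pt "0 -0.1 0.28 0" --pt "0 -0.1 0.28 0" --pt "0 -0.1 0.28 0" --pt "0 -0.1 0.28 0" --pt "0 -0.1 0.28 0"

```text
time: 32.2
eef_pos: [0.6976, -0.0553, 0.3313]
tool_rot: [-0.054, 3.14, -0.0]
wrist_force: [-0.1, 0.5, -1.2]
grip_width: 0.0288
grasp_force: 30.0
```

```bash
python3 -c "
from h import *
rel([(.6982,-.0568,.2915)])"
```

```text
tcp [ 0.6976 -0.0553  0.3313] yaw_y 1.6052 w 0.0288 t 32.2 F [-0.1  0.5 -1.2]
[ 0.6982 -0.0568  0.2915] -> [-0.002 -0.008  0.199]
```

Emit:
apply_moves --pt "0 -0.01 0.06 0" --pt "0 -0.01 0.12 0" --pt "0 -0.01 0.16 0" --pt "0 -0.01 0.18 0" --pt "0 -0.01 0.195 0" --pt "0 -0.01 0.197 0" --pt "0 -0.01 0.197 0" --pt "0 -0.01 0.197 0" --pt "0 -0.01 0.197 0" --pt "0 -0.01 0.197 0"

```text
time: 33.2
eef_pos: [0.6977, -0.0574, 0.2916]
tool_rot: [-0.054, 3.141, -0.0]
wrist_force: [0.7, -0.6, -0.0]
grip_width: 0.0292
grasp_force: 30.0
```

Emit:
apply_moves --pt "0 0 0 0" --pt "0 0 0 0" --pt "0 0 0 0" --pt "0 0 -0.05 0" --pt "0 0 -0.15 0" --pt "0 0 -0.3 0" --pt "0 0 -0.45 0" --pt "0.15 0.15 -0.45 0" --pt "0.35 0.35 -0.45 0" --pt "0.55 0.55 -0.45 0" --gripper 0.4

```text
time: 34.2
eef_pos: [0.5924, 0.0405, 0.3824]
tool_rot: [-0.052, 3.139, -0.0]
wrist_force: [0.3, 0.7, 0.5]
grip_width: 0.0549
grasp_force: 0.0
```

Emit:
apply_moves --pt "0.2 0.1 0 0" --pt "0.4 0.2 0 0" --pt "0.6 0.3 0 0" --pt "0.8 0.4 0 0" --pt "1 0.5 0 0" --pt "1 0.5 0 0" --pt "1 0.5 0 0" --pt "1 0.5 0 0" --pt "1 0.5 0 0" --pt "1 0.5 0 0" --gripper 1

```text
time: 35.2
eef_pos: [0.3911, 0.1325, 0.3814]
tool_rot: [0.052, -3.141, 0.0]
wrist_force: [0.0, -0.6, -0.4]
grip_width: 0.0001
grasp_force: 0.0
```

Run:
```python
from h import *
from bench import vision
rel([])
t=vision.snapshot('top')['img'];s=vision.snapshot('side')['img']
np.save('t1.npy',t);np.save('s1.npy',s)
a=cv2.resize(t[85:245,240:440,::-1],(800,600)[:1]+(640,),interpolation=cv2.INTER_CUBIC)[:600]
cv2.imwrite('pics/p2.png',a)
im=s;[print(b[0],b[1]) for b in blobs(s,redm(s))]
```

```text
tcp [0.3911 0.1325 0.3814] yaw_y 1.604 w 0.0001 t 35.2 F [ 0.  -0.6 -0.4]
[306.7939008   42.38806971] 2984
[92.65277778 88.59722222] 72
[252.81285444 185.49338374] 529
[367.28440367 205.56880734] 109
[346.85849057 210.60377358] 106
[326.57798165 215.56880734] 109
[305.50458716 220.83486239] 109
```

View pics/p2.png

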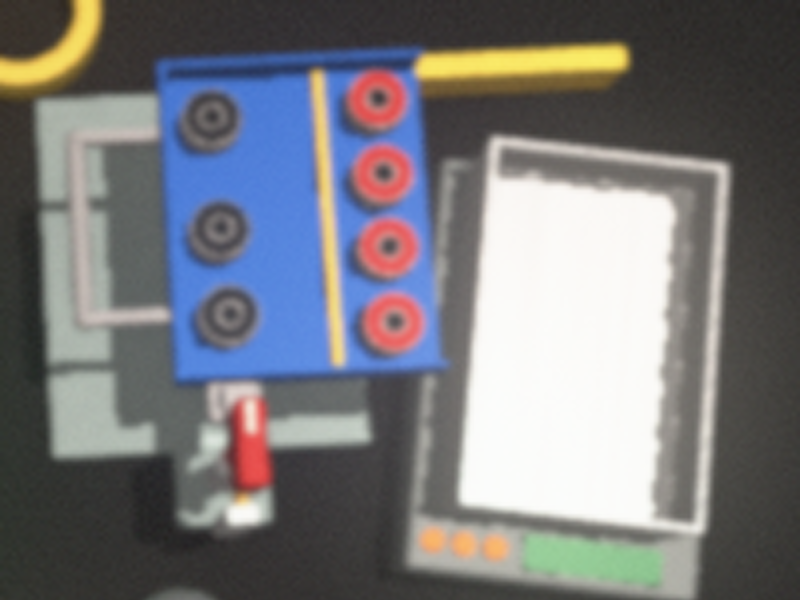

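All four reds lie flat in the front row, ahead of the lip. The scale hasn't moved; its cup rim corners are (488,135), (730,162), (705,532) and (457,508).

```bash
cat >> h.py <<'E'
st=np.load('st.npy'); _c,_s=np.cos(st[2]),np.sin(st[2]); RS=np.array([[_c,-_s],[_s,_c]])
def S2W(x,y,z): return (*(st[:2]+RS@np.array([x,y])),z)
def W2S(p): return RS.T@(np.array(p[:2])-st[:2])
def scale(pts):  # cup rim corners px (512 scale) order ++,+-,--,-+
    b=[(.093,.059,.078),(.093,-.059,.078),(-.093,-.059,.078),(-.093,.059,.078)]
    q,r=fit([('top',np.array(p)/.64,k) for p,k in zip(pts,b) if p is not None],[.6,-.16,0]); print('scale in stand',np.round(W2S(q),4),'yaw',round(q[2]-st[2],3),r); return q
E
python3 - <<'E'
from h import *
q=scale([(240+u/4,85+v/4) for u,v in((488,135),(730,162),(705,532),(457,508))])
c,s=np.cos(q[2]),np.sin(q[2])
p=q[:2]+np.array([[c,-s],[s,c]])@np.array([.06,-.075]); x,y=W2S(p); print('contact in stand',x,y)
rel([S2W(x,y-.018-.03,.38),S2W(x,y-.018-.03,.202)])
E
```

```text
scale in stand [-0.0587 -0.0816] yaw -0.164 [ 0.6  0.6 -1.1  0.4 -0.4  0.1  0.8 -1. ]
contact in stand -0.011776172034261342 -0.1653578327285102
tcp [0.3907 0.1326 0.3812] yaw_y 1.6042 w 0.0001 t 35.3 F [-0.9 -0.3 -1.8]
[ 0.6414 -0.2971  0.38  ] -> [-1.181 -2.189  0.006]
[ 0.6414 -0.2971  0.202 ] -> [-1.181 -2.189  0.896]
```

Emit:
apply_moves --pt "-0.08 -0.15 0 0" --pt "-0.18 -0.35 0 0" --pt "-0.28 -0.55 0 0" --pt "-0.38 -0.75 0 0" --pt "-0.5 -1 0 0" --pt "-0.5 -1 0 0" --pt "-0.5 -1 0 0" --pt "-0.5 -1 0 0" --pt "-0.5 -1 0 0" --pt "-0.5 -1 0 0"

```text
time: 36.3
eef_pos: [0.4966, -0.0623, 0.3814]
tool_rot: [-0.056, 3.141, 0.0]
wrist_force: [0.3, 0.2, -0.1]
grip_width: 0.0007
grasp_force: 0.0
```

Emit:
apply_moves --pt "-0.08 -0.15 0 0" --pt "-0.18 -0.35 0 0" --pt "-0.28 -0.55 0 0" --pt "-0.38 -0.75 0 0" --pt "-0.5 -1 0 0" --pt "-0.5 -1 0 0" --pt "-0.5 -1 0 0" --pt "-0.5 -1 0 0" --pt "-0.5 -1 0 0" --pt "-0.5 -1 0 0"

```text
time: 37.3
eef_pos: [0.6036, -0.2586, 0.3819]
tool_rot: [-0.056, 3.141, -0.0]
wrist_force: [0.8, 0.3, -0.1]
grip_width: 0.0006
grasp_force: 0.0
```

```bash
python3 -c "
from h import *
rel([S2W(-.012,-.213,.38),S2W(-.012,-.213,.203)])"
```

```text
tcp [ 0.6036 -0.2586  0.3819] yaw_y 1.6065 w 0.0006 t 37.3 F [ 0.8  0.3 -0.1]
[ 0.6412 -0.2967  0.38  ] -> [-0.181 -0.197  0.01 ]
[ 0.6412 -0.2967  0.203 ] -> [-0.181 -0.197  0.895]
```

Emit:
apply_moves --pt "-0.09 -0.1 0 0" --pt "-0.18 -0.2 0.1 0" --pt "-0.18 -0.2 0.25 0" --pt "-0.18 -0.2 0.4 0" --pt "-0.18 -0.2 0.55 0" --pt "-0.18 -0.2 0.7 0" --pt "-0.18 -0.2 0.82 0" --pt "-0.18 -0.2 0.88 0" --pt "-0.18 -0.2 0.89 0" --pt "-0.18 -0.2 0.89 0"

```text
time: 38.3
eef_pos: [0.6414, -0.2987, 0.2044]
tool_rot: [-0.054, 3.14, -0.001]
wrist_force: [0.0, 0.5, 0.4]
grip_width: 0.0001
grasp_force: 0.0
```

Emit:
apply_moves --pt "0 0.05 0 0" --pt "0 0.1 0 0" --pt "0 0.13 0 0" --pt "0 0.15 0 0" --pt "0 0.17 0 0" --pt "0 0.19 0 0" --pt "0 0.21 0 0" --pt "0 0.23 0 0" --pt "0 0.25 0 0" --pt "0 0.25 0 0"

```text
time: 39.3
eef_pos: [0.6396, -0.2484, 0.2037]
tool_rot: [-0.054, 3.14, -0.0]
wrist_force: [1.2, -2.7, 1.1]
grip_width: 0.0007
grasp_force: 1.1
```

```bash
cat > look.py <<'E'
import sys
from h import *
from bench import vision
rel([])
t=vision.snapshot('top')['img'];s=vision.snapshot('side')['img']
np.save('t.npy',t);np.save('s.npy',s)
a=cv2.resize(t[85:255,280:440,::-1],(398,423),interpolation=cv2.INTER_CUBIC);b=cv2.resize(s[160:384,210:450,::-1],(400,373),interpolation=cv2.INTER_CUBIC)
b=cv2.copyMakeBorder(b,0,50,0,0,cv2.BORDER_CONSTANT)
cv2.imwrite('pics/%s.png'%sys.argv[1],np.hstack([a,b]))
E
python3 look.py p3
```

```text
tcp [ 0.6396 -0.2484  0.2037] yaw_y 1.6054 w 0.0007 t 39.3 F [ 1.2 -2.7  1.1]
```

View pics/p3.png

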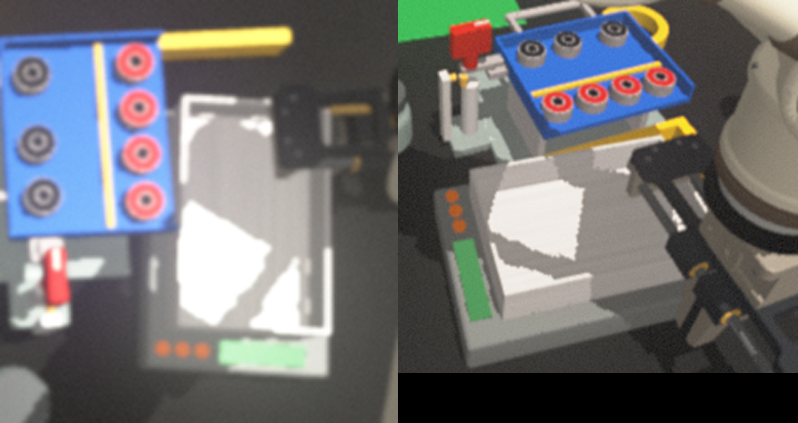

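The scale is now nearly square to the stand. In the left crop its rim corners are (181,96), (330,333) and (172,326).

Run:
```python
from h import *
k=2.4875
q=scale([(280+u/k,85+v/k) if u else None for u,v in((181,96),(0,0),(330,333),(172,326))])
rel([])
from bench import robot
print(W2S(robot.observe()['eef_pos']))
```

```text
scale in stand [-0.0634 -0.0667] yaw -0.103 [-0.2 -0.1 -1.1  0.4  1.4 -0.2]
tcp [ 0.6394 -0.2485  0.2035] yaw_y 1.6052 w 0.0003 t 39.4 F [ 1.  -2.   1.5]
[-0.01192162 -0.16474182]
```

Emit:
apply_moves --pt "0 0.01 0 0" --pt "0 0.02 0 0" --pt "0 0.03 0 0" --pt "0 0.04 0 0" --pt "0 0.05 0 0" --pt "0 0.055 0 0" --pt "0 0.06 0 0" --pt "0 0.065 0 0" --pt "0 0.065 0 0" --pt "0 0.065 0 0"

```text
time: 40.4
eef_pos: [0.639, -0.2357, 0.2034]
tool_rot: [-0.054, 3.141, 0.0]
wrist_force: [2.4, -4.6, 1.2]
grip_width: 0.0004
grasp_force: 1.9
```

```bash
python3 look.py p4; python3 -c "
from h import *
from bench import robot
print(W2S(robot.observe()['eef_pos']))"
```

```text
tcp [ 0.639  -0.2357  0.2034] yaw_y 1.605 w 0.0004 t 40.4 F [ 2.4 -4.6  1.2]
[-0.01182375 -0.15194909]
```

View pics/p4.png

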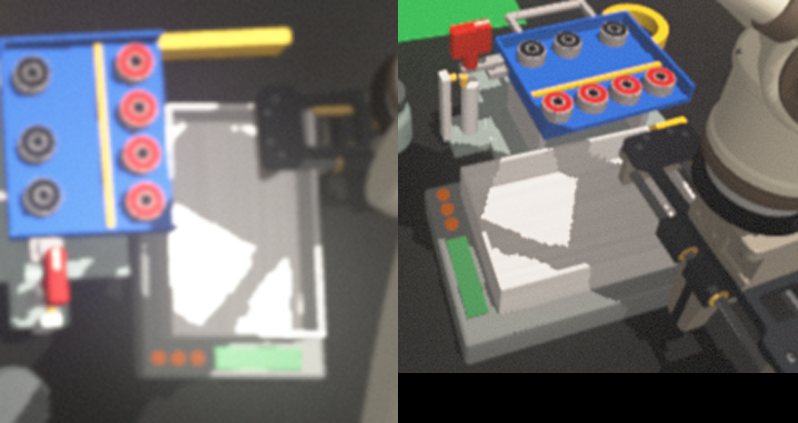

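The scale is closer to square, with rim bottom corners at (167,332) and (325,334), about -0.05 rad. I'll back off and go round to the rear face.

Emit:
apply_moves --pt "0 -0.06 0 0" --pt "0 -0.12 0 0" --pt "0 -0.12 -0.1 0" --pt "0 -0.12 -0.25 0" --pt "0 -0.12 -0.4 0" --pt "0 -0.12 -0.55 0" --pt "0 -0.12 -0.55 0" --pt "0.1 0 -0.55 0" --pt "0.25 0.1 -0.55 0" --pt "0.45 0.2 -0.55 0"

```text
time: 41.5
eef_pos: [0.5465, -0.1983, 0.3114]
tool_rot: [0.054, -3.139, -0.003]
wrist_force: [-1.0, -0.2, -0.8]
grip_width: 0.0004
grasp_force: 0.0
```

Emit:
apply_moves --pt "0.2 0.1 0 0" --pt "0.4 0.1 0 0" --pt "0.6 0.1 0 0" --pt "0.7 0.1 0 0" --pt "0.7 0.1 0 0" --pt "0.7 0.1 0.1 0" --pt "0.7 0.1 0.25 0" --pt "0.7 0.1 0.4 0" --pt "0.7 0.1 0.5 0" --pt "0.7 0.1 0.5 0"

```text
time: 42.5
eef_pos: [0.4062, -0.1827, 0.21]
tool_rot: [0.053, -3.136, -0.008]
wrist_force: [-0.3, -0.0, 0.9]
grip_width: 0.0006
grasp_force: 0.0
```

```bash
cat > w.py <<'E'
from h import *
from bench import robot
rel([]);print('tcp in stand',W2S(robot.observe()['eef_pos']))
E
python3 - <<'E'
from h import *
k=2.4875
q=scale([(280+u/k,85+v/k) if u else None for u,v in((0,0),(0,0),(325,334),(167,332))])
E
python3 w.py
```

```text
scale in stand [-0.0655 -0.0586] yaw -0.062 [-1.2  0.1  1.2 -0. ]
tcp [ 0.4062 -0.1827  0.21  ] yaw_y 1.6048 w 0.0006 t 42.5 F [-0.3 -0.   0.9]
tcp in stand [-0.24246564 -0.09024189]
```

Emit:
apply_moves --pt "-0.05 0 0.03 0" --pt "-0.1 0 0.03 0" --pt "-0.15 0 0.03 0" --pt "-0.19 0 0.03 0" --pt "-0.22 0 0.03 0" --pt "-0.25 0 0.03 0" --pt "-0.28 0 0.03 0" --pt "-0.31 0 0.03 0" --pt "-0.34 0 0.03 0" --pt "-0.36 0 0.03 0"

```text
time: 43.5
eef_pos: [0.4786, -0.1818, 0.2074]
tool_rot: [0.056, -3.137, 0.002]
wrist_force: [-9.4, -4.2, 4.5]
grip_width: 0.0005
grasp_force: 4.9
```

```bash
python3 w.py; python3 look.py p5
```

```text
tcp [ 0.4786 -0.1818  0.2074] yaw_y 1.6062 w 0.0005 t 43.5 F [-9.4 -4.2  4.5]
tcp in stand [-0.17015549 -0.0920145 ]
tcp [ 0.4786 -0.1818  0.2074] yaw_y 1.6062 w 0.0005 t 43.5 F [-9.4 -4.2  4.5]
```

View pics/p5.png

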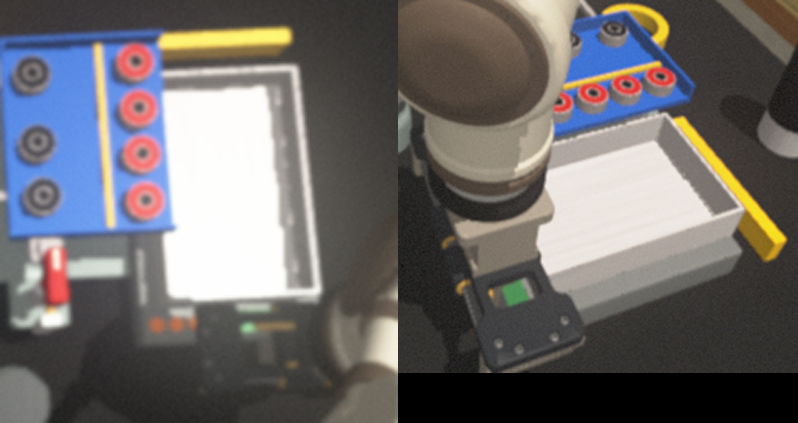

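The scale looks square along the side rail, with the end stop still some 30 mm ahead, so I'll keep pushing.

Emit:
apply_moves --pt "-0.03 0 0 0" --pt "-0.06 0 0 0" --pt "-0.09 0 0 0" --pt "-0.11 0 0 0" --pt "-0.13 0 0 0" --pt "-0.145 0 0 0" --pt "-0.155 0 0 0" --pt "-0.165 0 0 0" --pt "-0.17 0 0 0" --pt "-0.17 0 0 0"

```text
time: 44.6
eef_pos: [0.5124, -0.1803, 0.2073]
tool_rot: [0.055, -3.137, 0.0]
wrist_force: [-7.6, -3.1, 3.0]
grip_width: 0.0002
grasp_force: 3.6
```

```bash
python3 w.py
```

```text
tcp [ 0.5124 -0.1803  0.2073] yaw_y 1.6058 w 0.0002 t 44.6 F [-7.6 -3.1  3. ]
tcp in stand [-0.13631795 -0.09181663]
```

Emit:
apply_moves --pt "-0.005 0 0 0" --pt "-0.01 0 0 0" --pt "-0.015 0 0 0" --pt "-0.02 0 0 0" --pt "-0.025 0 0 0" --pt "-0.025 0 0 0" --pt "-0.025 0 0 0" --pt "-0.025 0 0 0" --pt "-0.025 0 0 0" --pt "-0.025 0 0 0"

```text
time: 45.6
eef_pos: [0.5161, -0.1803, 0.2073]
tool_rot: [0.056, -3.132, -0.001]
wrist_force: [-16.2, -3.0, 10.3]
grip_width: 0.0005
grasp_force: 8.1
```

```bash
python3 w.py
```

```text
tcp [ 0.5161 -0.1803  0.2073] yaw_y 1.6064 w 0.0005 t 45.6 F [-16.2  -3.   10.3]
tcp in stand [-0.13259871 -0.09192189]
```

Emit:
apply_moves --pt "0.1 0 0 0" --pt "0.2 0 0 0" --pt "0.3 0 -0.1 0" --pt "0.3 0 -0.3 0" --pt "0.3 0 -0.5 0" --pt "0.3 0 -0.7 0" --pt "0.3 0 -0.9 0" --pt "0.3 0.2 -0.9 0" --pt "0.3 0.4 -0.9 0" --pt "0.3 0.6 -0.9 0"

```text
time: 46.6
eef_pos: [0.454, -0.0607, 0.3884]
tool_rot: [-0.052, 3.139, -0.001]
wrist_force: [0.5, 0.8, -0.6]
grip_width: 0.0003
grasp_force: 0.0
```

Emit:
apply_moves --pt "0 0.2 0 0" --pt "0 0.4 0 0" --pt "0 0.6 0 0" --pt "0 0.8 0 0" --pt "0 0.9 0 0" --pt "0 0.9 0 0" --pt "0 0.9 0 0" --pt "0 0.9 0 0" --pt "0 0.9 0 0" --pt "0 0.9 0 0" --gripper 0.4

```text
time: 47.6
eef_pos: [0.4479, 0.1171, 0.3873]
tool_rot: [-0.051, 3.141, -0.0]
wrist_force: [0.2, -0.7, 0.5]
grip_width: 0.0556
grasp_force: 0.0
```

```bash
python3 look.py p6; python3 -c "
from h import *
rel([(.5264,.0101,.39)])"
```

```text
tcp [0.4479 0.1171 0.3873] yaw_y 1.6035 w 0.0556 t 47.6 F [ 0.2 -0.7  0.5]
tcp [0.4478 0.1174 0.3873] yaw_y 1.6039 w 0.0549 t 47.7 F [-0.4 -0.1  1. ]
[0.5264 0.0101 0.39  ] -> [-0.375 -0.549 -0.014]
```

View pics/p6.png

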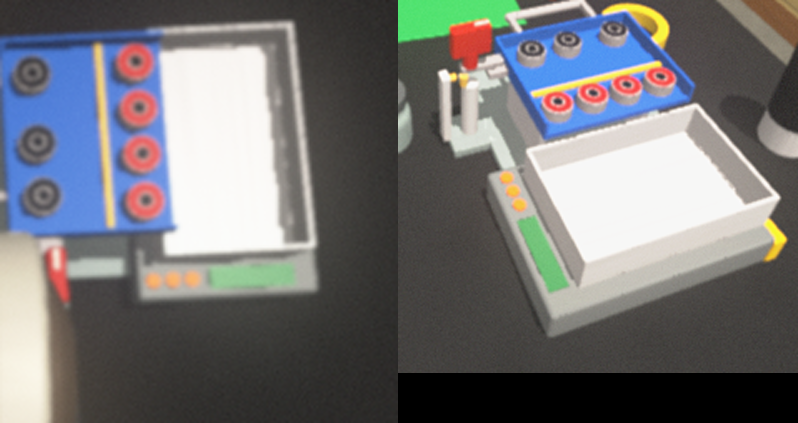

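The scale sits in the corner of its rails. Checking its pose from both views before turning the latch.

Run:
```python
from h import *
k=2.4875;m=400/240
A=lambda u,v:('top',((280+u/k)/.64,(85+v/k)/.64)); B=lambda u,v:('side',((210+u/m)/.64,(160+v/m)/.64))
q,r=fit([(*A(292,24),(.093,-.059,.078)),(*A(317,246),(-.093,-.059,.078)),(*B(130,150),(-.093,.059,.078)),(*B(185,283),(-.093,-.059,.078)),(*B(379,198),(.093,-.059,.078)),(*B(299,105),(.093,.059,.078))],[.65,-.15,0])
print(W2S(q),q[2]-st[2],r)
```

```text
[-0.00239053 -0.05889929] 0.02163504612525332 [ 1.2 -0.3  2.5  0.6 -2.6  3.5  2.1 -7.5  1.4  1.9 -1.9  1. ]
```

Emit:
apply_moves --pt "-0.1 -0.12 0 0" --pt "-0.2 -0.24 0 0" --pt "-0.3 -0.4 0 0" --pt "-0.37 -0.55 0 0" --pt "-0.37 -0.55 0 0" --pt "-0.37 -0.55 0 0" --pt "-0.37 -0.55 0 0" --pt "-0.37 -0.55 0 0" --pt "-0.37 -0.55 0 0" --pt "-0.37 -0.55 0 0" --gripper 0.5

```text
time: 48.7
eef_pos: [0.5253, 0.0111, 0.3874]
tool_rot: [-0.055, 3.141, -0.0]
wrist_force: [0.2, 0.8, 0.1]
grip_width: 0.0462
grasp_force: 0.0
```

```bash
python3 -c "
from h import *
rel([(.5264,.0101,.321)])"
```

```text
tcp [0.5253 0.0111 0.3874] yaw_y 1.6059 w 0.0462 t 48.7 F [0.2 0.8 0.1]
[0.5264 0.0101 0.321 ] -> [-0.005 -0.005  0.332]
```

Emit:
apply_moves --pt "-0.005 -0.005 0.08 0" --pt "-0.005 -0.005 0.16 0" --pt "-0.005 -0.005 0.22 0" --pt "-0.005 -0.005 0.27 0" --pt "-0.005 -0.005 0.31 0" --pt "-0.005 -0.005 0.33 0" --pt "-0.005 -0.005 0.33 0" --pt "-0.005 -0.005 0.33 0" --pt "-0.005 -0.005 0.33 0" --pt "-0.005 -0.005 0.33 0"

```text
time: 49.7
eef_pos: [0.5267, 0.0095, 0.3218]
tool_rot: [-0.054, 3.14, -0.0]
wrist_force: [-0.2, 0.2, -0.2]
grip_width: 0.0462
grasp_force: 0.0
```

Emit:
apply_moves --pt "0 0 0 0" --pt "0 0 0 0" --pt "0 0 0 0" --pt "0 0 0 0" --pt "0 0 0 0" --pt "0 0 0 0" --pt "0 0 0 0" --pt "0 0 0 0" --pt "0 0 0 0" --pt "0 0 0 0" --gripper 1

```text
time: 50.7
eef_pos: [0.5264, 0.0115, 0.3213]
tool_rot: [-0.054, 3.141, 0.009]
wrist_force: [0.2, 10.5, 0.9]
grip_width: 0.014
grasp_force: 30.0
```

```bash
python3 w.py; python3 -c "
from bench import robot; s=robot.observe(); print(s['joint_positions'],s['grasp_force'],s['torque'])"
```

```text
tcp [0.5264 0.0115 0.3213] yaw_y 1.605 w 0.014 t 50.7 F [ 0.2 10.5  0.9]
tcp in stand [-0.11510668  0.09934488]
[-0.2093599   0.11395663  1.81759859  0.00625597  1.21130184 -1.81656767] 29.999081790447235 [ 1.9664659  -0.08009352  0.02704286]
```

Emit:
apply_moves --pt "0 0.01 0 0.1" --pt "0 0.01 0 0.2" --pt "0 0.01 0 0.3" --pt "0 0.01 0 0.4" --pt "0 0.01 0 0.5" --pt "0 0.01 0 0.6" --pt "0 0.01 0 0.7" --pt "0 0.01 0 0.8" --pt "0 0.01 0 0.9" --pt "0 0.01 0 1"

```text
time: 51.7
eef_pos: [0.5264, 0.0124, 0.3214]
tool_rot: [-0.728, -3.056, -0.004]
wrist_force: [0.7, 3.1, 0.1]
grip_width: 0.0138
grasp_force: 30.0
```

```bash
python3 w.py; python3 -c "
from bench import robot; s=robot.observe(); print(s['grasp_force'],s['torque'])"
```

```text
tcp [0.5264 0.0124 0.3214] yaw_y 1.1034 w 0.0138 t 51.7 F [0.7 3.1 0.1]
tcp in stand [-0.11502714  0.10022838]
30.000354051589966 [ 0.78981259 -0.02547132  0.15892876]
```

Emit:
apply_moves --pt "0 0 0 0.1" --pt "0 0 0 0.2" --pt "0 0 0 0.3" --pt "0 0 0 0.4" --pt "0 0 0 0.5" --pt "0 0 0 0.6" --pt "0 0 0 0.7" --pt "0 0 0 0.8" --pt "0 0 0 0.9" --pt "0 0 0 1"

```text
time: 52.7
eef_pos: [0.5264, 0.0125, 0.3214]
tool_rot: [-1.461, -2.78, -0.004]
wrist_force: [0.4, 4.7, 0.5]
grip_width: 0.014
grasp_force: 30.0
```

Emit:
apply_moves --pt "0 0 0 0.1" --pt "0 0 0 0.2" --pt "0 0 0 0.3" --pt "0 0 0 0.4" --pt "0 0 0 0.5" --pt "0 0 0 0.6" --pt "0 0 0 0.7" --pt "0 0 0 0.8" --pt "0 0 0 0.8" --pt "0 0 0 0.8"

```text
time: 53.7
eef_pos: [0.5265, 0.0125, 0.3214]
tool_rot: [-1.981, -2.437, -0.003]
wrist_force: [0.8, 5.0, -0.7]
grip_width: 0.0136
grasp_force: 30.0
```

```bash
python3 w.py; python3 -c "
from bench import robot; s=robot.observe(); print(s['grasp_force'],s['torque'])"
```

```text
tcp [0.5265 0.0125 0.3214] yaw_y 0.2056 w 0.0136 t 53.7 F [ 0.8  5.  -0.7]
tcp in stand [-0.11501201  0.10028654]
30.00149041414261 [ 0.9095956  -0.08675431  0.17042793]
```

Emit:
apply_moves --pt "0 0 0 0" --pt "0 0 0 0" --pt "0 0 0 0" --pt "0 0 -0.05 0" --pt "0 0 -0.15 0" --pt "0 0 -0.3 0" --pt "0 0 -0.4 0" --pt "0 0 -0.4 0" --pt "0 0 -0.4 0" --pt "0 0 -0.4 0" --gripper 0.5

```text
time: 54.7
eef_pos: [0.526, 0.0116, 0.3998]
tool_rot: [-1.981, -2.435, 0.002]
wrist_force: [-0.3, 0.7, -0.4]
grip_width: 0.046
grasp_force: 0.0
```

Emit:
apply_moves --pt "0 0 0 -0.2" --pt "0 0 0 -0.4" --pt "0 0 0 -0.6" --pt "0 0 0 -0.8" --pt "0 0 0 -1" --pt "0 0 0 -1" --pt "0 0 0 -1" --pt "0 0 0 -1" --pt "0 0 0 -1" --pt "0 0 0 -1"

```text
time: 55.7
eef_pos: [0.5264, 0.0115, 0.4012]
tool_rot: [-1.319, -2.851, 0.0]
wrist_force: [-0.5, 0.3, -0.0]
grip_width: 0.0466
grasp_force: 0.0
```

Emit:
apply_moves --pt "0 0 0 -0.2" --pt "0 0 0 -0.4" --pt "0 0 0 -0.6" --pt "0 0 0 -0.8" --pt "0 0 0 -1" --pt "0 0 0 -1" --pt "0 0 0 -1" --pt "0 0 0 -1" --pt "0 0 0 -1" --pt "0 0 0 -1"

```text
time: 56.7
eef_pos: [0.5264, 0.0115, 0.4013]
tool_rot: [-0.572, -3.089, -0.0]
wrist_force: [0.5, 0.7, -0.1]
grip_width: 0.046
grasp_force: 0.0
```

Emit:
apply_moves --pt "0 0 0 -0.2" --pt "0 0 0 -0.4" --pt "0 0 0 -0.6" --pt "0 0 0 -0.8" --pt "0 0 0 -0.8" --pt "0 0 0 -0.8" --pt "0 0 0 -0.8" --pt "0 0 0 -0.8" --pt "0 0 0 -0.8" --pt "0 0 0 -0.8" --gripper 0.65

```text
time: 57.7
eef_pos: [0.5264, 0.0115, 0.4013]
tool_rot: [0.053, -3.141, 0.0]
wrist_force: [0.3, -0.3, -0.8]
grip_width: 0.0321
grasp_force: 0.0
```

```bash
python3 look.py p7;python3 -c "
from h import *
rel([S2W(0,.17,.38),S2W(0,.17,.279)])"
```

```text
tcp [0.5264 0.0115 0.4013] yaw_y 1.6046 w 0.0321 t 57.7 F [ 0.3 -0.3 -0.8]
tcp [0.5264 0.0115 0.4013] yaw_y 1.6048 w 0.0317 t 57.8 F [-0.4 -0.5  1. ]
[0.6388 0.0865 0.38  ] -> [-0.574  0.355  0.107]
[0.6388 0.0865 0.279 ] -> [-0.574  0.355  0.612]
```

View pics/p7.png

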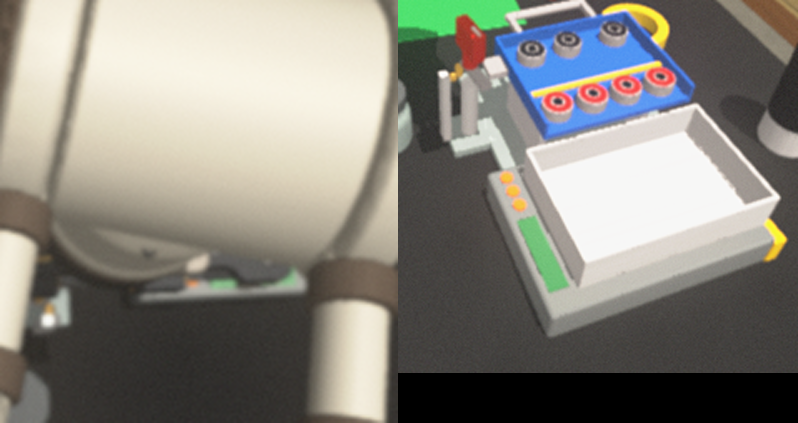

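Side view: the knob has turned about 80° (free), the scale is still home, and the reds and stock haven't moved. Next is the bar.

Emit:
apply_moves --pt "-0.15 0.1 0 0" --pt "-0.3 0.2 0 0" --pt "-0.45 0.3 0 0" --pt "-0.57 0.355 0 0" --pt "-0.57 0.355 0.1 0" --pt "-0.57 0.355 0.2 0" --pt "-0.57 0.355 0.3 0" --pt "-0.57 0.355 0.3 0" --pt "-0.57 0.355 0.3 0" --pt "-0.57 0.355 0.3 0" --gripper 0.72

```text
time: 58.8
eef_pos: [0.6384, 0.0863, 0.343]
tool_rot: [-0.053, 3.139, -0.0]
wrist_force: [0.4, 1.1, -0.2]
grip_width: 0.026
grasp_force: 0.0
```

```bash
python3 -c "
from h import *
rel([S2W(0,.17,.279)])"
```

```text
tcp [0.6384 0.0863 0.343 ] yaw_y 1.6049 w 0.026 t 58.8 F [ 0.4  1.1 -0.2]
[0.6388 0.0865 0.279 ] -> [-0.001  0.001  0.32 ]
```

Emit:
apply_moves --pt "0 0 0.05 0" --pt "0 0 0.1 0" --pt "0 0 0.14 0" --pt "0 0 0.18 0" --pt "0 0 0.22 0" --pt "0 0 0.25 0" --pt "0 0 0.28 0" --pt "0 0 0.3 0" --pt "0 0 0.315 0" --pt "0 0 0.315 0"

```text
time: 59.8
eef_pos: [0.6378, 0.0864, 0.2779]
tool_rot: [0.054, -3.141, -0.0]
wrist_force: [-0.2, -0.6, 0.0]
grip_width: 0.0256
grasp_force: 0.0
```

Emit:
apply_moves --pt "0 0 0 0" --pt "0 0 0 0" --pt "0 0 0 0" --pt "0 0 0 0" --pt "0 0 0 0" --pt "0 0 0 0" --pt "0 0 0 0" --pt "0 0 0 0" --pt "0 0 0 0" --pt "0 0 0 0" --gripper 1

```text
time: 60.8
eef_pos: [0.638, 0.0872, 0.2787]
tool_rot: [-0.054, 3.14, 0.002]
wrist_force: [-0.2, 6.7, 1.3]
grip_width: 0.0087
grasp_force: 30.0
```

```bash
python3 w.py
python3 - <<'E'
import numpy as np
a0=np.arctan2(10,170);r=np.hypot(170,10)
for th in np.arange(.05,.66,.05): print(round(th,2),'y',round((r*np.cos(a0+th)-170)/200,3),'z',round(-(r*np.sin(a0+th)-10)/200,3))
E
```

```text
tcp [0.638  0.0872 0.2787] yaw_y 1.6052 w 0.0087 t 60.8 F [-0.2  6.7  1.3]
tcp in stand [-0.00070727  0.17073034]
0.05 y -0.004 z -0.042
0.1 y -0.009 z -0.085
0.15 y -0.017 z -0.126
0.2 y -0.027 z -0.168
0.25 y -0.039 z -0.209
0.3 y -0.053 z -0.249
0.35 y -0.069 z -0.288
0.4 y -0.087 z -0.327
0.45 y -0.106 z -0.365
0.5 y -0.128 z -0.401
0.55 y -0.151 z -0.437
0.6 y -0.177 z -0.471
0.65 y -0.204 z -0.504
```

Emit:
apply_moves --pt "0 0.004 -0.013 0" --pt "0 0.004 -0.025 0" --pt "0 0.003 -0.038 0" --pt "0 0.002 -0.05 0" --pt "0 0 -0.063 0" --pt "0 -0.002 -0.075 0" --pt "0 -0.005 -0.088 0" --pt "0 -0.008 -0.1 0" --pt "0 -0.01 -0.113 0" --pt "0 -0.013 -0.126 0"

```text
time: 61.8
eef_pos: [0.6381, 0.0841, 0.3038]
tool_rot: [-0.054, 3.141, 0.001]
wrist_force: [3.8, 3.7, -3.0]
grip_width: 0.009
grasp_force: 30.0
```

```bash
python3 w.py
```

```text
tcp [0.6381 0.0841 0.3038] yaw_y 1.605 w 0.009 t 61.8 F [ 3.8  3.7 -3. ]
tcp in stand [-0.00077824  0.1676321 ]
```

Emit:
apply_moves --pt "0 -0.002 -0.013 0" --pt "0 -0.004 -0.025 0" --pt "0 -0.007 -0.034 0" --pt "0 -0.01 -0.042 0" --pt "0 -0.013 -0.055 0" --pt "0 -0.016 -0.066 0" --pt "0 -0.022 -0.083 0" --pt "0 -0.027 -0.097 0" --pt "0 -0.032 -0.11 0" --pt "0 -0.036 -0.123 0"

```text
time: 62.8
eef_pos: [0.6383, 0.0771, 0.3286]
tool_rot: [-0.054, 3.14, 0.002]
wrist_force: [3.4, 5.0, -2.3]
grip_width: 0.0091
grasp_force: 30.0
```

Emit:
apply_moves --pt "0 -0.004 -0.013 0" --pt "0 -0.01 -0.026 0" --pt "0 -0.016 -0.039 0" --pt "0 -0.021 -0.052 0" --pt "0 -0.027 -0.065 0" --pt "0 -0.034 -0.078 0" --pt "0 -0.039 -0.09 0" --pt "0 -0.044 -0.1 0" --pt "0 -0.049 -0.108 0" --pt "0 -0.053 -0.116 0"

```text
time: 63.8
eef_pos: [0.6387, 0.0666, 0.3521]
tool_rot: [-0.054, 3.14, 0.003]
wrist_force: [2.6, 5.3, -0.6]
grip_width: 0.009
grasp_force: 30.0
```

```bash
python3 w.py
```

```text
tcp [0.6387 0.0666 0.3521] yaw_y 1.6053 w 0.009 t 63.8 F [ 2.6  5.3 -0.6]
tcp in stand [-0.00084083  0.1502061 ]
```

Emit:
apply_moves --pt "0 -0.007 -0.012 0" --pt "0 -0.014 -0.024 0" --pt "0 -0.022 -0.036 0" --pt "0 -0.03 -0.048 0" --pt "0 -0.038 -0.06 0" --pt "0 -0.045 -0.072 0" --pt "0 -0.053 -0.083 0" --pt "0 -0.061 -0.094 0" --pt "0 -0.071 -0.106 0" --pt "0 -0.071 -0.106 0"

```text
time: 64.8
eef_pos: [0.6392, 0.0527, 0.3742]
tool_rot: [-0.054, 3.14, 0.004]
wrist_force: [1.7, 7.4, 1.7]
grip_width: 0.0087
grasp_force: 30.0
```

```bash
python3 w.py; python3 look.py p8
```

```text
tcp [0.6392 0.0527 0.3742] yaw_y 1.6054 w 0.0087 t 64.8 F [1.7 7.4 1.7]
tcp in stand [-0.0008805   0.13620967]
tcp [0.6392 0.0527 0.3742] yaw_y 1.6054 w 0.0087 t 64.8 F [1.7 7.4 1.7]
```

View pics/p8.png

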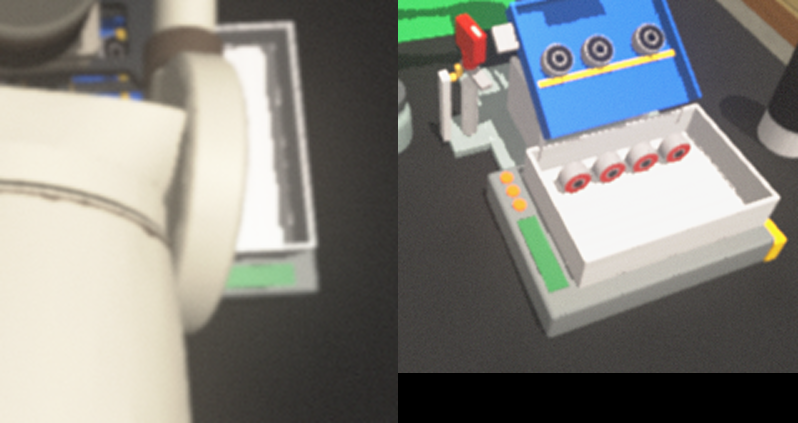

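All four reds are in the cup and the stock is held behind the lip. Lowering the tray along the same arc.

Emit:
apply_moves --pt "0 0.009 0.012 0" --pt "0 0.017 0.023 0" --pt "0 0.025 0.034 0" --pt "0 0.032 0.045 0" --pt "0 0.039 0.056 0" --pt "0 0.046 0.067 0" --pt "0 0.053 0.078 0" --pt "0 0.059 0.088 0" --pt "0 0.065 0.097 0" --pt "0 0.071 0.106 0"

```text
time: 65.9
eef_pos: [0.6387, 0.0667, 0.3529]
tool_rot: [-0.055, 3.14, 0.001]
wrist_force: [1.7, 6.0, 2.7]
grip_width: 0.0092
grasp_force: 30.0
```

Emit:
apply_moves --pt "0 0.006 0.011 0" --pt "0 0.012 0.022 0" --pt "0 0.018 0.034 0" --pt "0 0.024 0.046 0" --pt "0 0.03 0.058 0" --pt "0 0.035 0.07 0" --pt "0 0.04 0.082 0" --pt "0 0.045 0.094 0" --pt "0 0.049 0.105 0" --pt "0 0.053 0.116 0"

```text
time: 66.9
eef_pos: [0.6383, 0.0771, 0.3293]
tool_rot: [-0.054, 3.14, 0.001]
wrist_force: [1.8, 5.7, 1.8]
grip_width: 0.009
grasp_force: 30.0
```

Emit:
apply_moves --pt "0 0.005 0.012 0" --pt "0 0.009 0.024 0" --pt "0 0.013 0.036 0" --pt "0 0.017 0.048 0" --pt "0 0.021 0.06 0" --pt "0 0.024 0.073 0" --pt "0 0.027 0.085 0" --pt "0 0.03 0.098 0" --pt "0 0.033 0.11 0" --pt "0 0.036 0.123 0"

```text
time: 67.9
eef_pos: [0.6381, 0.0842, 0.3041]
tool_rot: [-0.054, 3.14, 0.001]
wrist_force: [1.6, 5.0, 0.6]
grip_width: 0.0092
grasp_force: 30.0
```

Emit:
apply_moves --pt "0 0.002 0.013 0" --pt "0 0.004 0.025 0" --pt "0 0.006 0.038 0" --pt "0 0.008 0.05 0" --pt "0 0.01 0.063 0" --pt "0 0.011 0.075 0" --pt "0 0.012 0.088 0" --pt "0 0.013 0.1 0" --pt "0 0.013 0.113 0" --pt "0 0.013 0.124 0"

```text
time: 68.9
eef_pos: [0.638, 0.0871, 0.2791]
tool_rot: [-0.054, 3.14, 0.002]
wrist_force: [2.4, 8.3, -0.3]
grip_width: 0.0091
grasp_force: 30.0
```

```bash
python3 w.py
```

```text
tcp [0.638  0.0871 0.2791] yaw_y 1.6052 w 0.0091 t 68.9 F [ 2.4  8.3 -0.3]
tcp in stand [-0.00073888  0.17069539]
```

Emit:
apply_moves --pt "0 0 0 0" --pt "0 0 0 0" --pt "0 0 0 0" --pt "0 0 0 0" --pt "0 0 -0.05 0" --pt "0 0 -0.15 0" --pt "0 0 -0.3 0" --pt "0 0 -0.45 0" --pt "0 0 -0.6 0" --pt "0 0 -0.6 0" --gripper 0.72

```text
time: 69.9
eef_pos: [0.639, 0.0863, 0.4054]
tool_rot: [-0.054, 3.131, -0.002]
wrist_force: [-0.1, -0.4, -0.0]
grip_width: 0.0257
grasp_force: 0.0
```

Emit:
apply_moves --pt "0.15 -0.1 0 0.2" --pt "0.3 -0.2 0 0.4" --pt "0.45 -0.3 0 0.6" --pt "0.57 -0.35 0 0.8" --pt "0.57 -0.35 0 1" --pt "0.57 -0.35 0 1" --pt "0.57 -0.35 0 1" --pt "0.57 -0.35 0 1" --pt "0.57 -0.35 0 1" --pt "0.57 -0.35 0 1" --gripper 0.5

```text
time: 70.9
eef_pos: [0.5266, 0.0127, 0.3986]
tool_rot: [-0.724, -3.057, 0.0]
wrist_force: [-0.5, 0.1, 0.1]
grip_width: 0.0456
grasp_force: 0.0
```

Emit:
apply_moves --pt "0 0 0 0.2" --pt "0 0 0 0.4" --pt "0 0 0 0.6" --pt "0 0 0 0.8" --pt "0 0 0 1" --pt "0 0 0 1" --pt "0 0 0 1" --pt "0 0 0 1" --pt "0 0 0 1" --pt "0 0 0 1"

```text
time: 71.9
eef_pos: [0.5264, 0.0126, 0.3987]
tool_rot: [-1.458, -2.783, -0.0]
wrist_force: [0.3, 0.1, -0.5]
grip_width: 0.0462
grasp_force: 0.0
```

Emit:
apply_moves --pt "0 0 0 0.2" --pt "0 0 0 0.4" --pt "0 0 0 0.6" --pt "0 0 0 0.8" --pt "0 0 0 0.8" --pt "0 0 0 0.8" --pt "0 0 0 0.8" --pt "0 0 0 0.8" --pt "0 0 0 0.8" --pt "0 0 0 0.8"

```text
time: 72.9
eef_pos: [0.5264, 0.0125, 0.3987]
tool_rot: [1.982, 2.437, 0.0]
wrist_force: [0.1, -0.5, -0.2]
grip_width: 0.0455
grasp_force: 0.0
```

```bash
python3 look.py p9; python3 -c "
from h import *
rel([(.5264,.0125,.3214)])"
```

```text
tcp [0.5264 0.0125 0.3987] yaw_y 0.2053 w 0.0455 t 72.9 F [ 0.1 -0.5 -0.2]
tcp [0.5264 0.0126 0.3987] yaw_y 0.2052 w 0.0459 t 73.0 F [-0.1  0.3 -0.7]
[0.5264 0.0125 0.3214] -> [-0.    -0.     0.387]
```

View pics/p9.png

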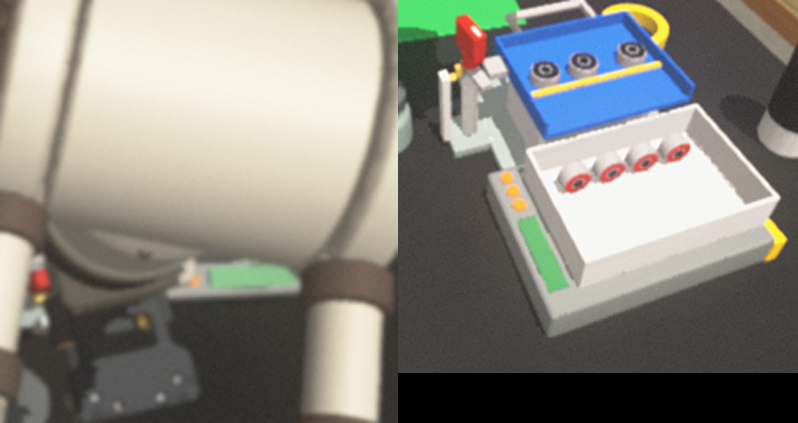

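The tray is level again and the reds lean in the cup. Now the latch goes back.

Emit:
apply_moves --pt "0 0 0.08 0" --pt "0 0 0.16 0" --pt "0 0 0.24 0" --pt "0 0 0.3 0" --pt "0 0 0.35 0" --pt "0 0 0.38 0" --pt "0 0 0.385 0" --pt "0 0 0.385 0" --pt "0 0 0.385 0" --pt "0 0 0.385 0"

```text
time: 74.0
eef_pos: [0.5266, 0.0125, 0.3224]
tool_rot: [1.982, 2.436, 0.001]
wrist_force: [-0.7, -0.3, -0.4]
grip_width: 0.0456
grasp_force: 0.0
```

Emit:
apply_moves --pt "0 0 0 0" --pt "0 0 0 0" --pt "0 0 0 0" --pt "0 0 0 0" --pt "0 0 0 0" --pt "0 0 0 0" --pt "0 0 0 0" --pt "0 0 0 0" --pt "0 0 0 0" --pt "0 0 0 0" --gripper 1

```text
time: 75.0
eef_pos: [0.5265, 0.0126, 0.3218]
tool_rot: [1.982, 2.437, 0.001]
wrist_force: [3.2, 0.7, -1.0]
grip_width: 0.0137
grasp_force: 30.0
```

Emit:
apply_moves --pt "0 0 0 -0.1" --pt "0 0 0 -0.2" --pt "0 0 0 -0.3" --pt "0 0 0 -0.4" --pt "0 0 0 -0.5" --pt "0 0 0 -0.6" --pt "0 0 0 -0.7" --pt "0 0 0 -0.8" --pt "0 0 0 -0.9" --pt "0 0 0 -1"

```text
time: 76.0
eef_pos: [0.5266, 0.0126, 0.3217]
tool_rot: [1.316, 2.852, 0.001]
wrist_force: [3.2, 0.9, -1.8]
grip_width: 0.0136
grasp_force: 30.0
```

Emit:
apply_moves --pt "0 0 0 -0.1" --pt "0 0 0 -0.2" --pt "0 0 0 -0.3" --pt "0 0 0 -0.4" --pt "0 0 0 -0.5" --pt "0 0 0 -0.6" --pt "0 0 0 -0.7" --pt "0 0 0 -0.8" --pt "0 0 0 -0.9" --pt "0 0 0 -1"

```text
time: 77.0
eef_pos: [0.5266, 0.0127, 0.3217]
tool_rot: [0.569, 3.089, 0.001]
wrist_force: [3.8, 1.1, -1.5]
grip_width: 0.0138
grasp_force: 30.0
```

Emit:
apply_moves --pt "0 0 0 -0.1" --pt "0 0 0 -0.2" --pt "0 0 0 -0.3" --pt "0 0 0 -0.4" --pt "0 0 0 -0.5" --pt "0 0 0 -0.6" --pt "0 0 0 -0.7" --pt "0 0 0 -0.8" --pt "0 0 0 -0.82" --pt "0 0 0 -0.82"

```text
time: 78.0
eef_pos: [0.5266, 0.0128, 0.3218]
tool_rot: [-0.067, 3.14, 0.001]
wrist_force: [4.2, 4.2, -2.7]
grip_width: 0.0142
grasp_force: 30.0
```

```bash
python3 w.py; python3 -c "
from bench import robot; s=robot.observe(); print(s['grasp_force'],s['torque'])"
```

```text
tcp [0.5266 0.0128 0.3218] yaw_y 1.6136 w 0.0142 t 78.0 F [ 4.2  4.2 -2.7]
tcp in stand [-0.11485199  0.10057897]
30.008583068847656 [ 0.53702806 -0.79777509 -0.14787887]
```

Release, rise, and move well aside to verify.

Emit:
apply_moves --pt "0 0 0 0" --pt "0 0 0 0" --pt "0 0 0 0" --pt "0 0 -0.05 0" --pt "0 0 -0.15 0" --pt "0 0 -0.3 0" --pt "0 0 -0.45 0" --pt "0.1 0.2 -0.45 0" --pt "0.2 0.4 -0.45 0" --pt "0.3 0.6 -0.45 0" --gripper 0.5

```text
time: 79.0
eef_pos: [0.4603, 0.1306, 0.4129]
tool_rot: [-0.067, 3.14, -0.0]
wrist_force: [0.9, 0.4, -0.0]
grip_width: 0.0461
grasp_force: 0.0
```

Emit:
apply_moves --pt "0.1 0.2 0 0" --pt "0.2 0.4 0 0" --pt "0.3 0.6 0 0" --pt "0.4 0.8 0 0" --pt "0.4 1 0 0" --pt "0.4 1 0 0" --pt "0.4 1 0 0" --pt "0.4 1 0 0" --pt "0.4 1 0 0" --pt "0.4 1 0 0"

```text
time: 80.0
eef_pos: [0.3728, 0.3252, 0.4118]
tool_rot: [-0.067, 3.141, -0.0]
wrist_force: [-0.0, -1.1, -0.3]
grip_width: 0.0462
grasp_force: 0.0
```

```bash
python3 look.py p10; python3 w.py
```

```text
tcp [0.3728 0.3252 0.4118] yaw_y 1.6133 w 0.0462 t 80.0 F [-0.  -1.1 -0.3]
tcp [0.3727 0.3255 0.4118] yaw_y 1.6137 w 0.0463 t 80.1 F [ 0.2  0.2 -0.6]
tcp in stand [-0.25693621  0.41883323]
```

View pics/p10.png

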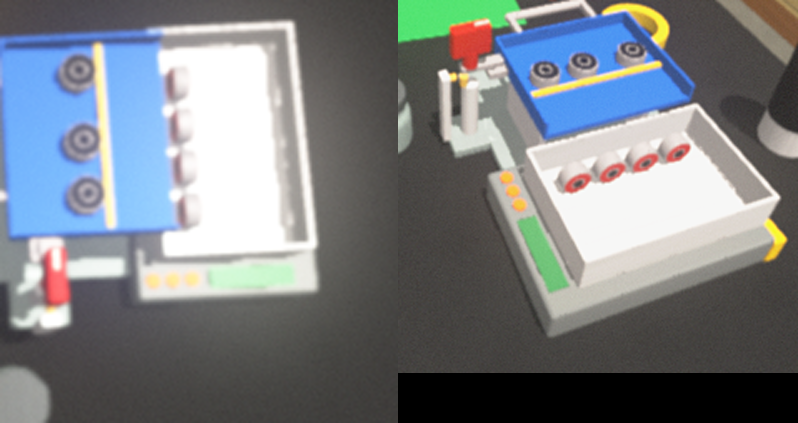

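The latch is locked, the tray is level, the stock is behind the lip, all four reds are at rest in the cup, the scale is home and the jar is upright. Handing in.

```bash
python3 -c "
from bench import robot
print(robot.close_job())"
```

```text
the job is handed in; nothing more can be done
None
```

I handed the job in at about 80 s, and the last pictures show it done: all four red-sealed bearings in the cup, the stock behind the lip, the scale home, the tray level, the latch locked and the jar upright; the hand-in returned no verdict.

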